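# Make room on the tool rack, plug in its missing peg and hang up the tools

## Robot

A 7-joint arm with a two-finger parallel gripper is mounted at the origin on the work surface; the furniture and walls round the work are solid. World frame = base frame: x ahead of the robot, y to its left, z up, the work surface at z = 0. Lengths are in mm, angles in rad, forces in N, time in s.
With the tool pointing down it reaches from about 400 to 850 mm from the base axis. Payload 4.5 kg.
Tool frame: the origin (TCP) lies midway between the tips of the shut fingers; the grasp point (between the pads) lies ctrl.tcp_to_grasp behind it (ctrl.tcp_to_grasp is the distance from the TCP to the grasp point, in mm); z points along the fingers, y is the line along which they close (so a half turn about z gives the same grasp; the last joint's range is limited). The gripper opens to 88 mm and grips with 3 to 60 N. Pads are 18 mm wide; open, the fingers measure 123 mm over their backs; the gripper's body (75 mm by 187 mm) begins 45 mm behind the grasp point.
Start: joints at [1.331, 0.689, -0.195, 1.565, 0.157, 0.902, -0.215], TCP at [169.023, -601.735, 238.743] pointing down, gripper open.
Joint ranges: [-3.01, 3.01], [-0.46, 2.08], [-1.47, 1.51], [0.13, 2.56], [-1, 4.14], [0.04, 2.09], [-2.66, 2.66]. Speed limits (rad/s): [2.57, 2.57, 3.14, 3.14, 3.14, 3.14, 3.14].

## Interface

Orientations are given as a rotation vector (axis times angle).
In Python, from bench import ctrl, imaging gives the robot as it stands.
- The arm moves only by the shell command python3 -m inch 'ROWS' [OPENING] [FORCE]. ROWS is JSON, a list of rows, each a list of 2 entries, a list of its own where there are three numbers: the shift along the tool's x, y, z as a fraction of full scale, then the turn, a rotation vector about the tool's x, y, z as a fraction of full scale. In form: [[[x, y, z], [rx, ry, rz]], ...]. A call has exactly 10 rows; each row is the pose to reach, as a shift and turn from the pose commanded when the call began, along the tool's axes at that moment; what a row does not reach only later rows make up. Full scale, the value 1, is 0.4 m for a shift and pi/4 rad for a turn. A row lasts 1/10 s, in which the tool goes at most 50 mm and 8.59 degrees, less where a joint would pass 70% of its speed; a pose out of reach is approached as far as the arm can. A call with a number of a shift or a turn outside -1 to 1 is refused whole. A call with a gripper value outside its range is refused whole. OPENING is the closure, from -1 (fully open) to 1 (shut), set as the call begins (- or left out, the last holds). The fingers move at their own pace and stop on an object; FORCE is the grip in N (left out, the last holds). Time passes only in rows, so rows that repeat a pose let the fingers close, or fill a call up. It gives the time, the measured TCP pose, the force, the opening and the grip force at its end, in the units of the state.
- ctrl.get_obs(): the state, without advancing time (a new reading comes with each control period).
- imaging.snapshot(name): name is "scene" or "top" or "wrist"; returns (picture, depth): 384x512x3 uint8, red, green, blue; 384x512 float32, mm along the optical axis (not along the pixel's ray), 0 where there is no reading.
- imaging.get_calibration(name): a dict with "vfov" (degrees; the focal length in pixels is half the picture's height over the tangent of half this angle, whatever the lens; pixels are square), "cx", "cy" (the principal point, pixels), "R" (3x3) and "t" (3): a world point X has camera coordinates R X + t. Camera axes: x right, y down, z forward; pixel columns grow to the right and rows downward; lengths in mm; the calibration is good to about 2 mm. The wrist camera is an equidistant fisheye: a pixel r from the principal point sees the ray r / f radians off the axis. A picture is of the moment at which its call begins: read the wrist's pose just before it. get_calibration takes no time and is no camera call; for the wrist camera it gives the pose at the moment of the call.
- ctrl.finish_job(): hands the job in; it is judged then, once.
The state is a dict: "time": time; "q": joint angles; "qd": joint speeds; "joint_efforts": joint torques, N m; "tcp_pos": TCP position; "ee_rot": TCP orientation; "force": force on the tool from outside, world axes, zero at the start; "ft_torque": the same for the moment, N m; "grip_width": finger opening in mm; "finger_force": force on a finger pad.
Only numpy, scipy, OpenCV 4.12 (cv2) and the standard library are available. Lean on these libraries where they do the work, as an engineer would, in place of code of your own. Each camera call takes 0.05 s, during which the arm holds its last target. There are 200 camera calls.

## Task

Put the three loose tools away on the sloping peg rack. Aluminium offcuts have been left lying on it, one of them over the hole of a missing peg: lay them all flat in the grey tray, plug the loose peg into the empty bore up to its marked line, then hang each tool by its ring on a free peg of its own, flat on its slat with the head straight down the slope. Do not knock the tools that already hang there, and leave the roll of black tape and the screw tin where they are.

Things in the scene. Friction and masses are not known exactly. Their poses are not given: they have to be found in the camera images.
- rack: wooden tool rack, 450 mm wide, fixed; face of seven slats sloping up at 40 deg away from the robot. Origin on the table under the face's middle; x to its back, y along it, z up. Slats every 60 mm: tools hang at y = -180, -60, 60, 180 mm, free lanes lie between (-120, 0, 120). Pegs 61 mm behind, 163 mm above the origin. Ledge 14 mm high at the foot, 191 mm down the slope from the pegs
- lane_a: free lane: slat of the rack, fixed. Origin on its face, at the axis of its peg; x up the slope (40 deg), y along the rack, z squarely out of the face (up, towards the robot). Peg: stem 12 mm thick, knob 18 mm thick from 26 to 40 mm above the face. A tool's ring passes over the knob, then drops 9 mm down the slope onto the stem; handle flat on the slat, head down. Which lane is where varies
- lane_b: free lane: slat of the rack, fixed. Origin on its face, at the axis of its peg; x up the slope (40 deg), y along the rack, z squarely out of the face (up, towards the robot). Peg: stem 12 mm thick, knob 18 mm thick from 26 to 40 mm above the face. A tool's ring passes over the knob, then drops 9 mm down the slope onto the stem; handle flat on the slat, head down. Which lane is where varies
- lane_c: free lane: slat of the rack, fixed. Origin on its face, at the axis of its empty bore; x up the slope (40 deg), y along the rack, z squarely out of the face (up, towards the robot). Its peg is missing: the bore, 14 mm wide, 24 mm deep, flat floor, goes squarely into the face; the long offcut covers it at the start. With the peg home it is like lane_a and lane_b. Which lane is where varies
- peg: loose wooden peg, 64 mm long: 12 mm dowel, dark line round it 24 mm from its foot, knob 18 mm thick on its last 14 mm. Origin: centre of its foot; z to the knob. Stands upright in the peg block at the start, 40 mm proud. Home when its foot is on the bore's floor, the line at the slat's face (1 mm clearance all round, so it may lean a little; gravity and the slope keep it in)
- peg_block: wooden block for spare pegs, 47 x 98 x 37 mm, fixed; two holes 14 mm wide, 24 mm deep in its top, 25 mm either side of its middle along y; the peg stands in the one at +y. Origin: centre of its underside, z up
- scraper: scraper; steel blade 40 mm wide, ends 170 mm behind the ring's centre. Wooden handle 20 wide, 18 thick, from 18 to 108 mm behind it; end ring of 4 mm wire, 30 mm inside, its wire at half the handle's thickness. Origin: under the ring's centre, level with the underside; x from head to ring, z out of the upper side. Balance point 75 mm behind the ring. Lies on the table before the rack
- file: flat file; dark bar 16 mm wide, ends 171 mm behind the ring's centre. Wooden handle 20 wide, 18 thick, from 18 to 108 mm behind it; end ring of 4 mm wire, 30 mm inside, its wire at half the handle's thickness. Origin: under the ring's centre, level with the underside; x from head to ring, z out of the upper side. Balance point 75 mm behind the ring. Lies on the table before the rack
- roller: spline roller; wheel in a fork 14 mm wide, ends 161 mm behind the ring's centre. Wooden handle 20 wide, 18 thick, from 18 to 108 mm behind it; end ring of 4 mm wire, 30 mm inside, its wire at half the handle's thickness. Origin: under the ring's centre, level with the underside; x from head to ring, z out of the upper side. Balance point 75 mm behind the ring. Lies on the table before the rack
- offcut_long: light grey U-channel offcut of aluminium profile, 22 mm wide, 13 mm high, 200 mm long, open side up; origin in the middle of its underside, y along it, z up. At the start flat on a slat of the rack, lower end on the ledge, covering the bore of lane_c
- offcut_mid: pale U-channel offcut of aluminium profile, 22 mm wide, 13 mm high, 170 mm long, open side up; origin in the middle of its underside, y along it, z up. At the start flat on a slat of the rack, lower end on the ledge, below the peg of lane_a. Not always there
- offcut_short: dark brown U-channel offcut of aluminium profile, 22 mm wide, 13 mm high, 120 mm long, open side up; origin in the middle of its underside, y along it, z up. At the start flat on a slat of the rack, lower end on the ledge, below the peg of lane_b. Not always there
- tray: grey open tray for offcuts, 180 x 240 mm outside, 30 mm high, walls and floor 4 mm thick, fixed to the table left of the rack. Origin: centre of its underside; y along its long side, z up
- hung_hammer: small hammer, head 52 mm wide; handle, ring and frame as the loose tools have. Hangs on one of the rack's own pegs (which one varies) and must be left there
- hung_wide: scraper with a 46 mm wide blade; handle, ring and frame as the loose tools have. Hangs on one of the rack's own pegs (which one varies) and must be left there
- hung_chisel: narrow chisel, 14 mm wide; handle, ring and frame as the loose tools have. Hangs on one of the rack's own pegs (which one varies) and must be left there
- hung_scraper: scraper with a 40 mm wide blade; handle, ring and frame as the loose tools have. Hangs on one of the rack's own pegs (which one varies) and must be left there
- tape_black: roll of black tape, 64 mm wide, 19 mm high, lying left of the rack; a bystander. Origin in the middle of its underside
- screw_tin: open grey screw tin, 66 mm wide, 41 mm high, left of the rack; a bystander. Origin in the middle of its underside

How it is judged:
By the outcome, as a careful person would: the job done as asked, in the order asked, and still so for the second after the job is handed in, with the robot touching nothing.
Of offcut_mid, offcut_short only 1 to 2 are there at a start; the rules pass over those that are not, and their reading is None.
At some moment in a run one of scraper, file, roller may be knocked a few centimetres aside while the robot is not near it.
It also fails if it takes over 210 s, if anything falls off the work surface, if the arm or the gripper's body presses on something with over 40 N, if the wrist force passes 120 N, or if a joint passes its speed limit or range.

## Working session

There is one attempt and no reset: what is moved stays moved. The work goes in short steps, Python scripts to look and compute and a shell command to move; the robot and the scene stay as the last step left them, time stands still between calls to the robot, and variables do not carry over. Pictures are saved under pics/ and viewed, at most 14 in all, crops included, and the job is handed in when it is done.

```bash
ls; mkdir -p pics
cat > h.py <<'E'
import numpy as np,cv2,sys
from bench import ctrl,imaging
from scipy.spatial.transform import Rotation as R
def snap(n):
    c=imaging.get_calibration(n); p,d=imaging.snapshot(n); return p,d,c
def save(n,f):
    p,d,c=snap(n); np.savez('pics/'+f+'.npz',p=p,d=d,c=np.array(c,dtype=object)); cv2.imwrite('pics/'+f+'.png',p[:,:,::-1]); return p,d,c
def load(f):
    z=np.load('pics/'+f+'.npz',allow_pickle=True); return z['p'],z['d'],z['c'].item()
def world(c,u,v,z,fish=False):
    f=192/np.tan(np.radians(c['vfov'])/2); x=(u-c['cx']);y=(v-c['cy'])
    if fish:
        r=np.hypot(x,y)+1e-9; t=r/f; X=np.array([x/r*np.tan(t),y/r*np.tan(t),1])*z
    else: X=np.array([x/f,y/f,1])*z
    return np.array(c['R']).T@(X-np.array(c['t']))
E
python3 - <<'E'
from h import *
for n in('scene','top'):
    p,d,c=save(n,n+'0'); print(n,c)
o=ctrl.get_obs();print(o);print(ctrl.tcp_to_grasp)
E
```

```text
pics
scene {'vfov': 55.988329782640506, 'cx': 253.99430602456417, 'cy': 190.808458865515, 'R': array([[-0.84651467, -0.53235909,  0.00259024],
       [-0.33783081,  0.53341836, -0.77545806],
       [ 0.41144047, -0.65731168, -0.63139377]]), 't': array([ 512.97363172,  272.52174504, 1114.67999075])}
top {'vfov': 52.717798429937936, 'cx': 253.34573506372965, 'cy': 192.26234386377004, 'R': array([[-0.06690667, -0.9977498 , -0.00433992],
       [-0.97417246,  0.06626458, -0.21586346],
       [ 0.21566531, -0.01021487, -0.97641391]]), 't': array([  59.52862266,  584.16583624, 1270.46366985])}
{'time': 0.1, 'q': array([ 1.330772  ,  0.68987104, -0.19451034,  1.56621042,  0.15733828,
        0.90247793, -0.21509152]), 'qd': array([ 0.00150798, -0.0019264 ,  0.00094974, -0.00325519, -0.00159729,
        0.0012812 , -0.00043535]), 'joint_efforts': array([-3.06526308e-03, -5.28504217e+01, -1.27166592e+00, -1.53838366e+01,
       -5.26105938e-02,  2.01822018e-03,  5.32391437e-05]), 'tcp_pos': array([ 168.80867308, -601.20879892,  238.01601878]), 'ee_rot': array([-3.11065637e+00, -4.28722198e-01,  5.68130578e-04]), 'force': array([-0.0582376 , -0.01421194, -0.25802379]), 'ft_torque': array([ 0.01903894, -0.04392004, -0.04517108]), 'finger_force': 0.0, 'grip_width': 87.83266840884016}
18.700000000000003
```

Run:
```python
from h import *
for n in('scene0','top0'):
    p,d,c=load(n); cv2.imwrite(f'pics/{n}b.png',cv2.resize(p[:,:,::-1],(800,600),interpolation=cv2.INTER_CUBIC))
```

```text
(no output)
```

View pics/top0b.png

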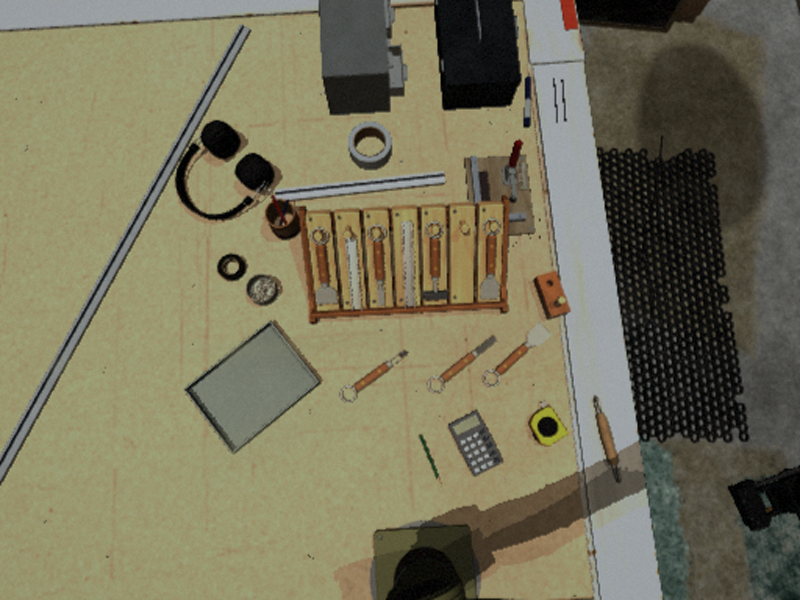

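View pics/scene0b.png

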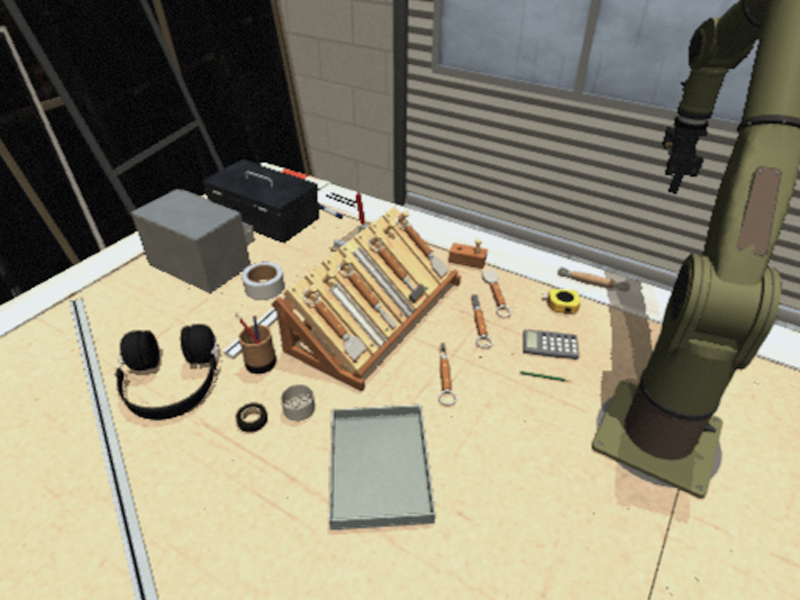

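The top view shows free lanes at 800×600 x≈350 (pale offcut below a peg), 406 (long offcut over the bore) and 463 (free peg). There is no short offcut. The loose tools are, left to right: roller (345,393), file (435,385) and scraper (490,380). The tray is at about (255,385) and the peg at (560,300).

Run:
```python
from h import *
np.set_printoptions(precision=1,suppress=True)
p,d,c=load('top0')
def W(u,v,k=1):
    u/=1.5625;v/=1.5625; ui,vi=int(round(u)),int(round(v))
    z=np.median(d[vi-k:vi+k+1,ui-k:ui+k+1]); return world(c,u,v,z)
pts=dict(ledgeL=(314,319),ledgeR=(505,310),topL=(304,208),topR=(506,200),pegb=(465,228),pega=(350,231),midtop=(352,235),midbot=(355,306),longtop=(408,222),longbot=(409,304),
 trayBL=(188,388),trayT=(273,322),trayR=(321,380),trayB=(235,450),traymid=(255,385),peg=(561,300),blockA=(536,275),blockB=(569,313),hole=(549,282),
 rolring=(348,394),rolh=(372,380),rolend=(404,353),filring=(435,384),filh=(459,370),filend=(494,339),scring=(490,379),sch=(512,360),scend=(541,332),tin=(264,289),tape=(232,267),slat=(463,270),slat2=(463,250))
for k,(u,v) in pts.items(): print(k,W(u,v))
# plane fit of slats using region
pp=[]
for v in range(135,190):
    for u in range(205,318): 
        if d[v,u]>0: pp.append(world(c,u,v,d[v,u]))
pp=np.array(pp)
best=None;rng=np.random.default_rng(0)
for i in range(500):
    a=pp[rng.choice(len(pp),3,False)];n=np.cross(a[1]-a[0],a[2]-a[0]);n/=np.linalg.norm(n)+1e-9
    m=abs((pp-a[0])@n)<2
    if best is None or m.sum()>best.sum():best=m
q=pp[best];m=q.mean(0);n=np.linalg.svd(q-m,full_matrices=False)[2][2];n*=np.sign(n[2]);print(best.sum(),len(pp),m,n*100,'tilt',np.degrees(np.arccos(n[2])),'yaw',np.degrees(np.arctan2(-n[1],-n[0])))
```

```text
ledgeL [564.2 206.1  29.6]
ledgeR [ 556.  -224.4   28. ]
topL [785.2 203.8 143.1]
topR [ 767.4 -226.4  159. ]
pegb [ 698.8 -129.   195.4]
pega [711.2 105.3 187.4]
midtop [714.2 103.6 152.8]
midbot [583.9 111.5  47.6]
longtop [729.  -15.3 169.2]
longbot [581.2  -9.   43.5]
trayBL [429.5 490.2  23.3]
trayT [569.3 304.    0.8]
trayR [429.3 199.2   2.6]
trayB [289.6 386.5  28.9]
traymid [428.2 347.4   1.9]
peg [ 560.5 -339.    76.9]
blockA [ 638.6 -310.     2.8]
blockB [ 543.4 -374.1    5.4]
hole [ 613.7 -331.    28.9]
rolring [394.4 140.6  -1.5]
rolh [420.3  84.5  16.6]
rolend [475.9   9.4  14.4]
filring [403.5 -55.4  -0.6]
filh [ 429.6 -110.2   15.4]
filend [ 494.2 -195.7   11.9]
scring [ 406.1 -179.2    1.9]
sch [ 443.6 -230.    17.5]
scend [ 503.1 -303.6   11.2]
tin [644.5 319.7  16.9]
tape [706.7 396.8   1.2]
slat [ 638.6 -130.3   91.3]
slat2 [ 674.1 -130.1  124.1]
2346 6196 [679.6 -10.4 125.5] [-64.    0.9  76.8] tilt 39.83379780366105 yaw -0.8335290953530988
```

```bash
cat >> h.py <<'E'
np.set_printoptions(precision=3,suppress=True)
YAW=np.radians(-1.0); ORG=np.array([664.,-12,0])   # rack pose
def rackR(): return R.from_euler('z',YAW).as_matrix()
def lane(y):
    """lane frame: origin, R (x up slope, y along, z out)"""
    A=rackR(); s,c=np.sin(np.radians(40)),np.cos(np.radians(40))
    return ORG+A@[61,y,163], A@np.array([[c,0,-s],[0,1,0],[s,0,c]])
def TR(z,y):
    z=np.array(z,float);z/=np.linalg.norm(z);y=np.array(y,float);y-=z*(y@z);y/=np.linalg.norm(y)
    return np.column_stack([np.cross(y,z),y,z])
def down(a): return TR([0,0,-1],[np.cos(np.radians(a)),np.sin(np.radians(a)),0])
def plan(wps,start=None):
    """wps: list of (TCP pos, Rmat); prints legs in inch units"""
    if start is None:
        o=ctrl.get_obs(); p,M=o['tcp_pos'],R.from_rotvec(o['ee_rot']).as_matrix()
    else: p,M=start
    for q,N in wps:
        s=M.T@(np.array(q)-p)/400; t=(R.from_matrix(M.T@N)).as_rotvec()/(np.pi/4)
        print(np.round(s,3).tolist(),np.round(t,3).tolist(), '' if max(abs(s).max(),abs(t).max())<=1 else 'TOO BIG')
        p,M=np.array(q,float),N
E
python3 - <<'E'
from h import *
O,L=lane(0); n=L[:,2]
V=TR(-n,L[:,1])
T=O-60*L[:,0]+260*n
plan([([380,-500,330],down(-30)),([480,-250,400],down(15)),([500,-60,400],down(60)),([500,-10,400],TR([.2,0,-1],[0,1,0])),(T,V)])
print(T)
E
```

```text
[0.577, -0.101, -0.23] [-0.002, -0.001, -0.985] 
[0.666, -0.096, -0.175] [0.0, 0.0, -1.0] 
[0.446, 0.171, 0.0] [0.0, 0.0, -1.0] 
[0.063, 0.108, 0.0] [-0.066, -0.246, -0.664] 
[0.008, 0.002, 0.193] [0.01, -0.638, 0.02] 
[511.936  -9.346 323.604]
```

```bash
python3 -m inch '[[[0.06,-0.01,-0.02],[0,0,-0.1]],[[0.12,-0.02,-0.04],[0,0,-0.2]],[[0.18,-0.03,-0.07],[0,0,-0.3]],[[0.24,-0.04,-0.1],[0,0,-0.4]],[[0.3,-0.05,-0.12],[0,0,-0.5]],[[0.36,-0.06,-0.14],[0,0,-0.6]],[[0.42,-0.07,-0.17],[0,0,-0.7]],[[0.48,-0.08,-0.2],[0,0,-0.8]],[[0.54,-0.09,-0.22],[0,0,-0.9]],[[0.577,-0.101,-0.23],[0,0,-0.985]]]'
python3 -m inch '[[[0.07,-0.01,-0.02],[0,0,-0.1]],[[0.14,-0.02,-0.04],[0,0,-0.2]],[[0.21,-0.03,-0.06],[0,0,-0.3]],[[0.28,-0.04,-0.08],[0,0,-0.4]],[[0.35,-0.05,-0.1],[0,0,-0.5]],[[0.42,-0.06,-0.12],[0,0,-0.6]],[[0.49,-0.07,-0.14],[0,0,-0.7]],[[0.56,-0.08,-0.16],[0,0,-0.8]],[[0.63,-0.09,-0.17],[0,0,-0.9]],[[0.666,-0.096,-0.175],[0,0,-1]]]'
python3 -m inch '[[[0.05,0.02,0],[0,0,-0.1]],[[0.09,0.03,0],[0,0,-0.2]],[[0.14,0.05,0],[0,0,-0.3]],[[0.18,0.07,0],[0,0,-0.4]],[[0.23,0.09,0],[0,0,-0.5]],[[0.27,0.1,0],[0,0,-0.6]],[[0.32,0.12,0],[0,0,-0.7]],[[0.36,0.14,0],[0,0,-0.8]],[[0.41,0.16,0],[0,0,-0.9]],[[0.446,0.171,0],[0,0,-1]]]'
python3 - <<'E'
from h import *
O,L=lane(0); n=L[:,2]
V=TR(-n,L[:,1])
T=O-60*L[:,0]+260*n
plan([([500,-10,400],TR([.2,0,-1],[0,1,0])),(T,V)])
o=ctrl.get_obs();print(o['q'],o['tcp_pos'])
E
```

```text
time: 1.1
tcp_pos: [384.5, -498.0, 332.4]
ee_rot: [2.711, 1.584, 0.004]
force: [-0.7, -0.1, 0.6]
grip_width: 87.8
finger_force: 0.0
time: 2.1
tcp_pos: [481.7, -246.3, 402.0]
ee_rot: [1.899, 2.502, 0.002]
force: [0.0, 0.4, 0.5]
grip_width: 88.6
finger_force: 0.0
time: 3.1
tcp_pos: [500.2, -57.5, 400.9]
ee_rot: [0.8, 3.038, 0.001]
force: [-0.1, 0.0, 0.3]
grip_width: 88.0
finger_force: 0.0
[0.059, 0.103, 0.002] [-0.064, -0.246, -0.654] 
[0.008, 0.002, 0.193] [0.01, -0.638, 0.02] 
[ 0.607  0.457 -0.918  1.648  0.381  1.227  0.663] [500.164 -57.496 400.859]
```

```bash
python3 -m inch '[[[0.01,0.01,0],[-0.01,-0.03,-0.07]],[[0.01,0.02,0],[-0.01,-0.05,-0.13]],[[0.02,0.03,0],[-0.02,-0.07,-0.2]],[[0.02,0.04,0],[-0.03,-0.1,-0.26]],[[0.03,0.05,0],[-0.03,-0.12,-0.33]],[[0.04,0.06,0],[-0.04,-0.15,-0.4]],[[0.04,0.07,0],[-0.05,-0.18,-0.47]],[[0.05,0.08,0],[-0.05,-0.2,-0.53]],[[0.06,0.1,0],[-0.06,-0.23,-0.6]],[[0.063,0.108,0],[-0.066,-0.246,-0.664]]]'
python3 -m inch '[[[0,0,0.02],[0,-0.07,0]],[[0,0,0.04],[0,-0.14,0]],[[0,0,0.06],[0,-0.2,0.01]],[[0,0,0.08],[0,-0.27,0.01]],[[0,0,0.1],[0.01,-0.34,0.01]],[[0,0,0.12],[0.01,-0.4,0.01]],[[0.01,0,0.15],[0.01,-0.47,0.02]],[[0.01,0,0.17],[0.01,-0.54,0.02]],[[0.01,0,0.193],[0.01,-0.638,0.02]],[[0.01,0,0.193],[0.01,-0.638,0.02]]]'
python3 - <<'E'
from h import *
o=ctrl.get_obs();print(o['q'],o['tcp_pos'])
p,d,c=save('wrist','w1');print(c)
cv2.imwrite('pics/w1b.png',cv2.resize(p[:,:,::-1],(800,600),interpolation=cv2.INTER_CUBIC))
E
```

```text
time: 4.1
tcp_pos: [499.5, -9.2, 400.9]
ee_rot: [-0.007, 2.942, -0.0]
force: [-0.5, -0.0, -0.9]
grip_width: 88.4
finger_force: 0.0
time: 5.1
tcp_pos: [509.2, -21.9, 328.1]
ee_rot: [0.029, 2.5, -0.059]
force: [0.2, -0.2, -0.2]
grip_width: 88.2
finger_force: 0.0
[ 0.412  0.312 -0.713  2.356  1.821  0.389 -0.378] [509.177 -21.872 328.09 ]
{'vfov': 65.70646984690485, 'cx': 256.233279941409, 'cy': 190.199492851821, 'R': array([[ 0.035,  0.999, -0.035],
       [ 0.586,  0.008,  0.81 ],
       [ 0.809, -0.049, -0.585]]), 't': array([  15.379, -533.159,  -60.102])}
```

View pics/w1b.png

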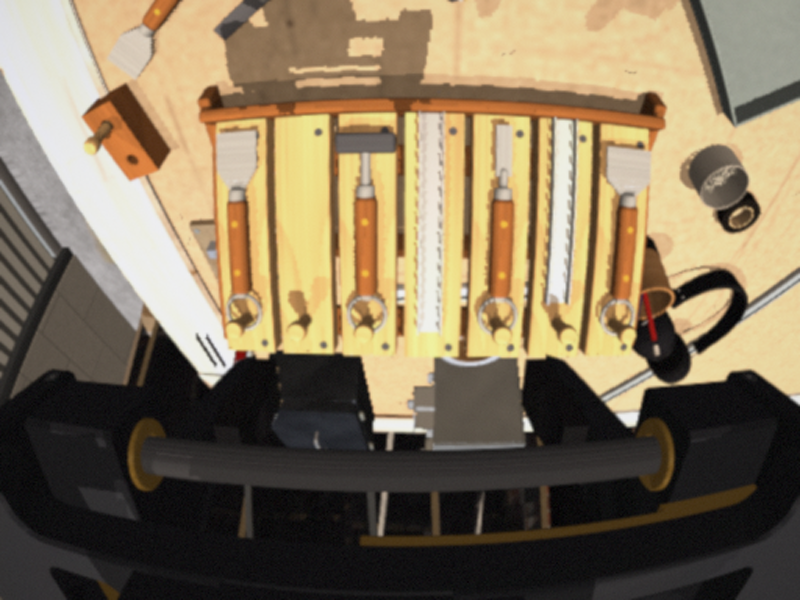

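The wrist view shows the rack face. Lane_b's knob is at (295,330) and lane_a's at (568,335). The long offcut runs from (430,112) to (429,330), and the mid one from (564,120) to (558,302).

Run:
```python
from h import *
p,d,c=load('w1')
def W(u,v,k=1):
    u/=1.5625;v/=1.5625; ui,vi=int(round(u)),int(round(v))
    return world(c,u,v,np.median(d[vi-k:vi+k+1,ui-k:ui+k+1]),True)
O,L=lane(0)
pts=dict(kb=(295,330),ka=(566,338),k1=(232,328),k3=(361,330),k4=(497,333),k7=(627,337),ltop=(429,328),lmid=(430,220),lbot=(430,120),mtop=(558,298),mmid=(562,210),mbot=(565,125),
slatL=(275,150),slatL2=(332,150),slatb=(303,200),ledge1=(270,118),ledge3=(600,120),tin=(718,165),peg=(92,148),ch=(499,230),ham=(366,240),s1=(237,240),s7=(626,250))
for k,q in pts.items():
    w=W(*q); print(k,w.round(1),'lane frame',(L.T@(w-O)).round(1))
# plane fit of bare slats
m=np.zeros(d.shape,bool)
for (u0,u1,v0,v1) in((280,325,140,280),(520,545,140,290),(445,465,140,290)):
    m[int(v0/1.56):int(v1/1.56),int(u0/1.56):int(u1/1.56)]=1
q=np.array([world(c,u,v,d[v,u],True) for v,u in zip(*np.nonzero(m)) if d[v,u]>0]); h=(L.T@(q.T-O[:,None]))[2];q=q[abs(h-np.median(h))<3]
mm=q.mean(0);n=np.linalg.svd(q-mm,full_matrices=False)[2][2];n*=np.sign(n[2]);print(len(q),n,np.degrees(np.arccos(n[2])),np.degrees(np.arctan2(-n[1],-n[0])),'h',((q-O)@L)[:,2].mean())
```

```text
kb [ 696.8 -125.2  190.4] lane frame [  -2.5 -112.6   37.9]
ka [701.8 112.4 193.2] lane frame [ -0.  125.1  39.4]
k1 [ 696.1 -185.4  190.5] lane frame [  -2.2 -172.8   37.7]
k3 [696.2 -66.7 189.5] lane frame [ -4.3 -54.2  38.2]
k4 [698.   49.7 190.2] lane frame [-4.  62.3 38.9]
k7 [702.8 173.3 192.3] lane frame [ -0.6 186.   38.8]
ltop [728.6  -8.2 166.3] lane frame [4.8 4.9 0.2]
lmid [652.1  -8.2 101.4] lane frame [-95.5   3.6  -0.3]
lbot [583.5  -8.2  44.2] lane frame [-184.9    2.4   -0. ]
mtop [706.  113.4 146.8] lane frame [-26.6 126.2   1.2]
mmid [642.9 112.4  93.9] lane frame [-109.   124.     1.2]
mbot [583.2 114.1  43.5] lane frame [-187.1  124.7    1.1]
slatL [ 601.3 -149.1   58.3] lane frame [-160.2 -138.1   -2.3]
slatL2 [609.6 -97.6  51.4] lane frame [-158.9  -86.5  -12.3]
slatb [ 637.6 -123.2   88.7] lane frame [-113.2 -111.6   -1.9]
ledge1 [ 583.  -156.9   30.5] lane frame [-192.  -146.3  -11.9]
ledge3 [572.1 144.7  47.3] lane frame [-193.6  155.1   11.4]
tin [616.1 305.2  34.1] lane frame [-170.5  316.3  -25.1]
peg [ 562.3 -333.1   75. ] lane frame [-176.9 -322.8   33.6]
ch [647.3  51.4 117.4] lane frame [-89.7  63.1  15.7]
ham [653.7 -63.6 124.5] lane frame [-78.7 -51.8  15.7]
s1 [ 651.4 -182.7  124.1] lane frame [ -79.1 -170.9   15.6]
s7 [658.  172.9 126.7] lane frame [-77.1 184.7  17.3]
4730 [-0.642  0.008  0.766] 39.97614840677411 -0.6752069541416859 h -1.8901810847300915
```

```bash
sed -i 's/ORG=np.array(.*/ORG=np.array([663.,-7.5,0])/; ' h.py; sed -i '/^YAW/s/$/   # rack pose/' h.py
python3 - <<'E'
from h import *
o=ctrl.get_obs();print(o['q'],o['tcp_pos'],o['ee_rot'])
O,L=lane(120); V=TR(-L[:,2],L[:,1])
P=lambda x,y,z:O+L@[x,y,z]
plan([(P(-106,0.5,130),V),(P(-106,.5,4),V),(P(-106,.5,120),V),([500,200,330],TR([.3,0,-1],[0,1,0])),])
print(P(-106,.5,4))
E
```

```text
[ 0.413  0.314 -0.716  2.361  1.831  0.39  -0.39 ] [507.821 -21.482 326.456] [ 0.029  2.502 -0.056]
[0.092, 0.356, 0.328] [-0.047, -0.075, 0.01] 
[-0.0, 0.0, 0.315] [0.0, 0.0, 0.0] 
[-0.0, -0.0, -0.29] [0.0, 0.0, 0.0] 
[-0.097, 0.21, -0.386] [-0.011, 0.518, -0.02] 
[642.335 113.379  97.929]
```

```bash
python3 -m inch '[[[0.01,0.04,0.03],[0,-0.01,0]],[[0.02,0.07,0.06],[-0.01,-0.01,0]],[[0.03,0.11,0.1],[-0.01,-0.02,0]],[[0.04,0.14,0.13],[-0.02,-0.03,0]],[[0.05,0.18,0.16],[-0.02,-0.04,0]],[[0.06,0.22,0.2],[-0.03,-0.05,0]],[[0.07,0.26,0.24],[-0.03,-0.05,0]],[[0.08,0.3,0.28],[-0.04,-0.06,0]],[[0.092,0.356,0.328],[-0.047,-0.075,0.01]],[[0.092,0.356,0.328],[-0.047,-0.075,0.01]]]' 0.18 40
python3 - <<'E'
from h import *
o=ctrl.get_obs();print(o['q'],o['tcp_pos'],o['ee_rot'],o['time'])
O,L=lane(120); V=TR(-L[:,2],L[:,1])
P=lambda x,y,z:O+L@[x,y,z]
plan([(P(-106,0.5,130),V),(P(-106,.5,4),V)])
E
```

```text
time: 6.15
tcp_pos: [562.6, 116.2, 193.2]
ee_rot: [0.021, 2.449, -0.009]
force: [0.7, 0.5, 0.6]
grip_width: 36.3
finger_force: 0.0
[ 0.065  0.785 -0.855  2.383  2.099  1.009 -0.897] [562.633 116.175 193.194] [ 0.021  2.449 -0.009] 6.15
[0.0, -0.004, -0.004] [-0.001, -0.007, 0.001] 
[-0.0, 0.0, 0.315] [0.0, 0.0, 0.0]
```

```bash
python3 -m inch '[[[0,0,0.04],[0,0,0]],[[0,0,0.08],[0,0,0]],[[0,0,0.12],[0,0,0]],[[0,-0.002,0.16],[0,-0.005,0]],[[0,-0.004,0.2],[0,-0.007,0]],[[0,-0.004,0.24],[0,-0.007,0]],[[0,-0.004,0.27],[0,-0.007,0]],[[0,-0.004,0.29],[0,-0.007,0]],[[0,-0.004,0.305],[0,-0.007,0]],[[0,-0.004,0.311],[0,-0.007,0]]]'
python3 -m inch '[[[0,0,0],[0,0,0]],[[0,0,0],[0,0,0]],[[0,0,0],[0,0,0]],[[0,0,0],[0,0,0]],[[0,0,0],[0,0,0]],[[0,0,0],[0,0,0]],[[0,0,0],[0,0,0]],[[0,0,0],[0,0,0]],[[0,0,0],[0,0,0]],[[0,0,0],[0,0,0]]]' 1 40
python3 - <<'E'
from h import *
o=ctrl.get_obs();print(o['tcp_pos'],o['ee_rot'],o['time'],o['q'])
p,d,c=save('wrist','w2')
cv2.imwrite('pics/w2b.png',p[:,:,::-1])
O,L=lane(120); V=TR(-L[:,2],L[:,1])
P=lambda x,y,z:O+L@[x,y,z]
# tray
C=np.array([428.5,345,0]); a=37
s=np.array([.8,.6,0])
T1=C-45*s
for T in(T1,): plan([(P(-106,.5,90),V),([500,180,300],TR([.35,0.1,-1],[.3,1,0])),([470,230,280],TR([.05,.0,-1],[.6,1,0])),(T+[0,0,120],down(a)),(T+[0,0,14],down(a))])
E
```

```text
time: 7.15
tcp_pos: [642.8, 110.1, 100.0]
ee_rot: [0.025, 2.439, -0.01]
force: [-0.4, -0.4, 0.1]
grip_width: 36.4
finger_force: 0.0
time: 8.15
tcp_pos: [642.4, 110.4, 100.6]
ee_rot: [0.024, 2.438, -0.01]
force: [-4.1, -0.2, 4.2]
grip_width: 21.9
finger_force: 40.0
[642.422 110.372 100.558] [ 0.024  2.438 -0.01 ] 8.15 [ 0.094  1.019 -0.769  2.209  2.282  1.039 -0.844]
[0.004, 0.007, -0.21] [-0.003, 0.006, -0.002] 
[-0.05, 0.16, -0.403] [-0.064, 0.476, 0.354] 
[0.118, 0.093, 0.034] [0.255, 0.288, 0.346] 
[0.296, 0.079, 0.39] [0.043, 0.048, 0.49] 
[0.0, 0.0, 0.265] [0.0, 0.0, 0.0]
```

View pics/w2b.png

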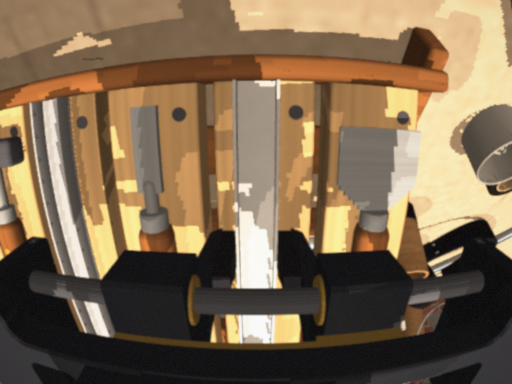

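```bash
python3 -m inch '[[[0,0,-0.01],[0,0,0]],[[0,0,-0.03],[0,0,0]],[[0,0,-0.05],[0,0,0]],[[0,0,-0.08],[0,0,0]],[[0,0,-0.11],[0,0,0]],[[0,0,-0.14],[0,0,0]],[[0,0,-0.17],[0,0,0]],[[0,0,-0.19],[0,0,0]],[[0,0,-0.205],[0,0,0]],[[0.004,0.007,-0.21],[0,0.006,0]]]'
python3 -m inch '[[[-0.005,0.01,-0.04],[-0.01,0.04,0.03]],[[-0.01,0.03,-0.08],[-0.01,0.09,0.07]],[[-0.015,0.05,-0.12],[-0.02,0.14,0.1]],[[-0.02,0.06,-0.16],[-0.03,0.19,0.14]],[[-0.025,0.08,-0.2],[-0.03,0.24,0.18]],[[-0.03,0.1,-0.24],[-0.04,0.29,0.21]],[[-0.035,0.11,-0.28],[-0.04,0.33,0.25]],[[-0.04,0.13,-0.32],[-0.05,0.38,0.28]],[[-0.045,0.145,-0.36],[-0.06,0.43,0.32]],[[-0.05,0.16,-0.403],[-0.064,0.476,0.354]]]'
python3 -m inch '[[[0.01,0.01,0],[0.03,0.03,0.03]],[[0.02,0.02,0.01],[0.05,0.06,0.07]],[[0.035,0.03,0.01],[0.08,0.09,0.1]],[[0.05,0.04,0.015],[0.1,0.12,0.14]],[[0.06,0.05,0.02],[0.13,0.145,0.17]],[[0.07,0.06,0.02],[0.15,0.17,0.21]],[[0.08,0.07,0.025],[0.18,0.2,0.24]],[[0.095,0.08,0.03],[0.2,0.23,0.28]],[[0.11,0.09,0.034],[0.23,0.26,0.31]],[[0.118,0.093,0.034],[0.255,0.288,0.346]]]'
python3 - <<'E'
from h import *
o=ctrl.get_obs();print(o['tcp_pos'],o['ee_rot'],o['time'],o['q'])
T=np.array([428.5,345,0])-45*np.array([.8,.6,0])
plan([(T+[0,0,120],down(37)),(T+[0,0,11],down(37))])
E
```

```text
time: 9.2
tcp_pos: [586.9, 113.9, 163.9]
ee_rot: [0.025, 2.443, -0.011]
force: [-0.1, -0.2, -0.6]
grip_width: 22.0
finger_force: 40.0
time: 10.2
tcp_pos: [499.6, 180.3, 300.1]
ee_rot: [0.376, 2.791, 0.196]
force: [-0.1, -0.4, -0.8]
grip_width: 21.8
finger_force: 40.0
time: 11.2
tcp_pos: [469.5, 230.7, 279.3]
ee_rot: [0.832, 2.982, 0.018]
force: [0.0, 0.3, -0.4]
grip_width: 21.7
finger_force: 40.0
[469.523 230.668 279.255] [0.832 2.982 0.018] 11.2 [ 0.022  0.632 -0.972  1.836  0.667  0.994 -0.209]
[0.294, 0.078, 0.388] [0.04, 0.046, 0.485] 
[0.0, 0.0, 0.272] [0.0, 0.0, 0.0]
```

```bash
python3 -m inch '[[[0.03,0.01,0.04],[0,0.01,0.05]],[[0.06,0.02,0.08],[0.01,0.01,0.1]],[[0.09,0.025,0.12],[0.01,0.015,0.15]],[[0.12,0.03,0.16],[0.015,0.02,0.2]],[[0.15,0.04,0.2],[0.02,0.025,0.25]],[[0.18,0.05,0.24],[0.025,0.03,0.3]],[[0.21,0.055,0.28],[0.03,0.035,0.35]],[[0.24,0.065,0.32],[0.035,0.04,0.4]],[[0.27,0.07,0.36],[0.04,0.045,0.44]],[[0.294,0.078,0.388],[0.04,0.046,0.485]]]'
python3 -m inch '[[[0,0,0.03],[0,0,0]],[[0,0,0.06],[0,0,0]],[[0,0,0.1],[0,0,0]],[[0,0,0.14],[0,0,0]],[[0,0,0.17],[0,0,0]],[[0,0,0.2],[0,0,0]],[[0,0,0.23],[0,0,0]],[[0,0,0.25],[0,0,0]],[[0,0,0.262],[0,0,0]],[[0,0,0.267],[0,0,0]]]'
python3 -c "
from h import *
o=ctrl.get_obs();print(o['tcp_pos'],o['ee_rot'],o['force'])"
```

```text
time: 12.2
tcp_pos: [393.0, 317.3, 119.1]
ee_rot: [1.404, 2.809, -0.001]
force: [-0.4, -0.3, -0.6]
grip_width: 21.9
finger_force: 40.0
time: 13.2
tcp_pos: [393.9, 316.9, 13.0]
ee_rot: [1.399, 2.81, 0.001]
force: [0.6, 0.2, -0.6]
grip_width: 21.6
finger_force: 40.0
[393.913 316.922  13.002] [1.399 2.81  0.001] [ 0.592  0.166 -0.634]
```

```bash
python3 -m inch '[[[0,0,0.002],[0,0,0]],[[0,0,0.004],[0,0,0]],[[0,0,0.006],[0,0,0]],[[0,0,0.008],[0,0,0]],[[0,0,0.009],[0,0,0]],[[0,0,0.009],[0,0,0]],[[0,0,0.009],[0,0,0]],[[0,0,0.009],[0,0,0]],[[0,0,0.009],[0,0,0]],[[0,0,0.009],[0,0,0]]]'
python3 -m inch '[[[0,0,0],[0,0,0]],[[0,0,0],[0,0,0]],[[0,0,0],[0,0,0]],[[0,0,-0.02],[0,0,0]],[[0,0,-0.05],[0,0,0]],[[0,0,-0.1],[0,0,0]],[[0,0,-0.17],[0,0,0]],[[0,0,-0.25],[0,0,0]],[[0,0,-0.35],[0,0,0]],[[0,0,-0.45],[0,0,0]]]' 0.18
python3 - <<'E'
from h import *
o=ctrl.get_obs();print(o['tcp_pos'],o['ee_rot'],o['time'],o['q'])
p,d,c=save('wrist','w3'); cv2.imwrite('pics/w3b.png',p[:,:,::-1])
O,L=lane(0); V=TR(-L[:,2],L[:,1])
P=lambda x,y,z:O+L@[x,y,z]
plan([([480,100,320],TR([.25,0.05,-1],[.3,1,0])),(P(-91,-1,160),V),(P(-91,-1,4),V)])
E
```

```text
time: 14.2
tcp_pos: [393.9, 317.4, 10.2]
ee_rot: [1.399, 2.81, 0.002]
force: [-0.9, 0.2, 5.0]
grip_width: 21.7
finger_force: 40.0
time: 15.2
tcp_pos: [392.6, 316.8, 191.6]
ee_rot: [1.398, 2.812, -0.0]
force: [1.2, 1.1, 0.6]
grip_width: 36.0
finger_force: 0.0
[392.636 316.786 191.559] [ 1.398  2.812 -0.   ] 15.2 [-0.303  0.704 -0.776  1.957  0.707  0.774 -0.846]
[-0.568, -0.158, -0.309] [-0.219, -0.222, -0.817] 
[-0.191, -0.235, 0.255] [-0.012, -0.583, -0.35] 
[0.0, -0.0, 0.39] [0.0, 0.0, 0.0]
```

View pics/w3b.png

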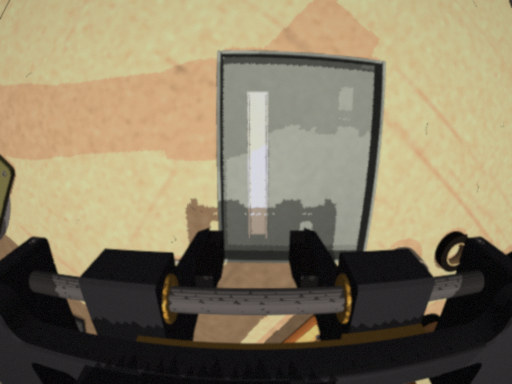

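The mid offcut lies flat in the tray. The long one is next.

```bash
python3 -m inch '[[[-0.06,-0.02,-0.03],[-0.02,-0.02,-0.08]],[[-0.12,-0.03,-0.06],[-0.04,-0.04,-0.16]],[[-0.18,-0.05,-0.1],[-0.06,-0.07,-0.25]],[[-0.24,-0.07,-0.13],[-0.09,-0.09,-0.34]],[[-0.3,-0.08,-0.16],[-0.11,-0.11,-0.43]],[[-0.36,-0.1,-0.2],[-0.13,-0.13,-0.52]],[[-0.42,-0.12,-0.23],[-0.16,-0.16,-0.6]],[[-0.48,-0.13,-0.26],[-0.18,-0.18,-0.69]],[[-0.53,-0.15,-0.29],[-0.2,-0.2,-0.76]],[[-0.568,-0.158,-0.309],[-0.219,-0.222,-0.817]]]'
python3 -m inch '[[[-0.02,-0.02,0.02],[0,-0.06,-0.03]],[[-0.04,-0.05,0.05],[0,-0.12,-0.07]],[[-0.06,-0.07,0.07],[0,-0.18,-0.1]],[[-0.08,-0.1,0.1],[0,-0.24,-0.14]],[[-0.1,-0.12,0.13],[0,-0.3,-0.18]],[[-0.12,-0.15,0.16],[-0.01,-0.36,-0.22]],[[-0.14,-0.18,0.19],[-0.01,-0.42,-0.26]],[[-0.16,-0.2,0.22],[-0.01,-0.5,-0.3]],[[-0.191,-0.235,0.255],[-0.01,-0.583,-0.35]],[[-0.191,-0.235,0.255],[-0.01,-0.583,-0.35]]]'
python3 - <<'E'
from h import *
o=ctrl.get_obs();print(o['q'],o['tcp_pos'],o['ee_rot'],o['time'])
O,L=lane(0); V=TR(-L[:,2],L[:,1])
P=lambda x,y,z:O+L@[x,y,z]
plan([(P(-91,-1,4),V)])
E
```

```text
time: 16.25
tcp_pos: [479.4, 96.1, 314.3]
ee_rot: [0.403, 2.879, 0.108]
force: [0.6, 0.4, -0.3]
grip_width: 35.9
finger_force: 0.0
time: 17.25
tcp_pos: [548.4, -11.5, 218.0]
ee_rot: [0.022, 2.456, -0.02]
force: [-1.2, -0.7, -0.6]
grip_width: 36.7
finger_force: 0.0
[ 0.417  0.703 -0.883  2.451  2.253  0.846 -0.776] [548.396 -11.536 218.042] [ 0.022  2.456 -0.02 ] 17.25
[-0.025, 0.016, 0.377] [-0.011, -0.016, 0.003]
```

```bash
python3 -m inch '[[[0,0,0.04],[0,0,0]],[[-0.005,0.005,0.09],[0,-0.005,0]],[[-0.005,0.005,0.14],[0,-0.005,0]],[[-0.01,0.008,0.19],[0,-0.01,0]],[[-0.01,0.008,0.24],[0,-0.01,0]],[[-0.015,0.008,0.28],[0,-0.01,0]],[[-0.015,0.008,0.31],[0,-0.01,0]],[[-0.015,0.008,0.33],[0,-0.01,0]],[[-0.015,0.008,0.34],[0,-0.01,0]],[[-0.015,0.008,0.34],[0,-0.01,0]]]'
python3 - <<'E'
from h import *
O,L=lane(0); V=TR(-L[:,2],L[:,1])
P=lambda x,y,z:O+L@[x,y,z]
plan([(P(-91,-1,4),V)])
E
```

```text
time: 18.25
tcp_pos: [641.9, -8.6, 120.5]
ee_rot: [0.02, 2.442, -0.018]
force: [-1.1, -0.3, 0.2]
grip_width: 36.2
finger_force: 0.0
[0.002, 0.001, 0.041] [-0.009, 0.002, 0.005]
```

```bash
python3 -m inch '[[[0,0,0.008],[0,0,0]],[[0,0,0.016],[0,0,0]],[[0,0,0.024],[0,0,0]],[[0,0,0.031],[0,0,0]],[[0,0,0.036],[0,0,0]],[[0,0,0.039],[0,0,0]],[[0,0,0.039],[0,0,0]],[[0,0,0.039],[0,0,0]],[[0,0,0.039],[0,0,0]],[[0,0,0.039],[0,0,0]]]'
python3 -m inch '[[[0,0,0],[0,0,0]],[[0,0,0],[0,0,0]],[[0,0,0],[0,0,0]],[[0,0,0],[0,0,0]],[[0,0,0],[0,0,0]],[[0,0,0],[0,0,0]],[[0,0,0],[0,0,0]],[[0,0,0],[0,0,0]],[[0,0,0],[0,0,0]],[[0,0,0],[0,0,0]]]' 1 40
python3 -m inch '[[[0,0,-0.01],[0,0,0]],[[0,0,-0.03],[0,0,0]],[[0,0,-0.05],[0,0,0]],[[0,0,-0.08],[0,0,0]],[[0,0,-0.11],[0,0,0]],[[0,0,-0.14],[0,0,0]],[[0,0,-0.17],[0,0,0]],[[0,0,-0.2],[0,0,0]],[[0,0,-0.23],[0,0,0]],[[0,0,-0.25],[0,0,0]]]'
python3 - <<'E'
from h import *
T=np.array([428.5,345,0])+40*np.array([.8,.6,0])
plan([([500,120,320],TR([.35,0.1,-1],[.25,1,0])),([460,280,300],TR([.05,.0,-1],[.7,1,0])),(T+[0,0,110],down(37)),(T+[0,0,10],down(37))])
E
```

```text
time: 19.25
tcp_pos: [651.9, -8.9, 108.6]
ee_rot: [0.02, 2.441, -0.018]
force: [-1.5, -0.1, 0.6]
grip_width: 35.9
finger_force: 0.0
time: 20.25
tcp_pos: [652.0, -8.9, 108.6]
ee_rot: [0.02, 2.441, -0.018]
force: [-0.4, 0.5, 1.1]
grip_width: 21.7
finger_force: 40.0
time: 21.25
tcp_pos: [586.9, -7.1, 186.0]
ee_rot: [0.019, 2.441, -0.018]
force: [0.6, -1.2, 0.7]
grip_width: 21.6
finger_force: 40.0
[-0.047, 0.311, -0.402] [-0.084, 0.478, 0.301] 
[0.2, 0.36, 0.052] [0.26, 0.286, 0.492] 
[0.146, 0.169, 0.474] [0.044, 0.046, 0.401] 
[0.0, 0.0, 0.25] [0.0, 0.0, 0.0]
```

```bash
python3 -m inch '[[[-0.005,0.03,-0.04],[-0.01,0.04,0.03]],[[-0.01,0.06,-0.08],[-0.02,0.09,0.06]],[[-0.015,0.09,-0.12],[-0.025,0.14,0.09]],[[-0.02,0.12,-0.16],[-0.03,0.19,0.12]],[[-0.025,0.15,-0.2],[-0.04,0.24,0.15]],[[-0.03,0.18,-0.24],[-0.05,0.29,0.18]],[[-0.035,0.215,-0.28],[-0.06,0.33,0.21]],[[-0.04,0.25,-0.32],[-0.07,0.38,0.24]],[[-0.045,0.28,-0.36],[-0.08,0.43,0.27]],[[-0.047,0.311,-0.402],[-0.084,0.478,0.301]]]'
python3 -m inch '[[[0.02,0.036,0.005],[0.03,0.03,0.05]],[[0.04,0.07,0.01],[0.05,0.06,0.1]],[[0.06,0.11,0.015],[0.08,0.09,0.15]],[[0.08,0.144,0.02],[0.1,0.115,0.2]],[[0.1,0.18,0.026],[0.13,0.143,0.25]],[[0.12,0.216,0.03],[0.156,0.17,0.3]],[[0.14,0.25,0.035],[0.18,0.2,0.35]],[[0.16,0.288,0.04],[0.21,0.23,0.4]],[[0.18,0.324,0.046],[0.234,0.257,0.445]],[[0.2,0.36,0.052],[0.26,0.286,0.492]]]'
python3 -m inch '[[[0.015,0.017,0.047],[0,0,0.04]],[[0.03,0.034,0.095],[0.01,0.01,0.08]],[[0.044,0.05,0.142],[0.01,0.015,0.12]],[[0.06,0.068,0.19],[0.015,0.02,0.16]],[[0.073,0.085,0.237],[0.02,0.025,0.2]],[[0.09,0.1,0.285],[0.025,0.03,0.24]],[[0.1,0.118,0.332],[0.03,0.03,0.28]],[[0.117,0.135,0.38],[0.035,0.035,0.32]],[[0.132,0.152,0.43],[0.04,0.04,0.36]],[[0.146,0.169,0.474],[0.044,0.046,0.401]]]'
python3 - <<'E'
from h import *
o=ctrl.get_obs();print(o['q'])
T=np.array([428.5,345,0])+40*np.array([.8,.6,0])
plan([(T+[0,0,14],down(37))])
E
```

```text
time: 22.25
tcp_pos: [499.7, 120.4, 319.9]
ee_rot: [0.308, 2.798, 0.187]
force: [0.1, -1.1, -0.5]
grip_width: 21.9
finger_force: 40.0
time: 23.25
tcp_pos: [460.1, 280.4, 299.0]
ee_rot: [0.932, 2.952, 0.021]
force: [0.9, 0.3, -0.2]
grip_width: 22.1
finger_force: 40.0
time: 24.25
tcp_pos: [460.6, 368.9, 108.2]
ee_rot: [-1.404, -2.81, 0.001]
force: [-0.4, -0.2, -0.4]
grip_width: 21.8
finger_force: 40.0
[-0.428  0.88  -0.581  1.766  0.699  0.715 -0.747]
[0.0, 0.0, 0.236] [-0.002, -0.0, -0.002]
```

```bash
python3 -m inch '[[[0,0,0.04],[0,0,0]],[[0,0,0.08],[0,0,0]],[[0,0,0.12],[0,0,0]],[[0,0,0.16],[0,0,0]],[[0,0,0.19],[0,0,0]],[[0,0,0.21],[0,0,0]],[[0,0,0.224],[0,0,0]],[[0,0,0.232],[0,0,0]],[[0,0,0.236],[0,0,0]],[[0,0,0.239],[0,0,0]]]'
python3 -m inch '[[[0,0,0.002],[0,0,0]],[[0,0,0.004],[0,0,0]],[[0,0,0.006],[0,0,0]],[[0,0,0.007],[0,0,0]],[[0,0,0.007],[0,0,0]],[[0,0,0.007],[0,0,0]],[[0,0,0.007],[0,0,0]],[[0,0,0.007],[0,0,0]],[[0,0,0.007],[0,0,0]],[[0,0,0.007],[0,0,0]]]'
```

```text
time: 25.25
tcp_pos: [461.2, 369.0, 13.7]
ee_rot: [-1.403, -2.811, -0.001]
force: [0.2, 0.7, 0.1]
grip_width: 21.9
finger_force: 40.0
time: 26.25
tcp_pos: [461.0, 368.7, 10.7]
ee_rot: [-1.403, -2.811, 0.0]
force: [-0.4, -0.0, -0.7]
grip_width: 22.0
finger_force: 40.0
```

```bash
python3 -m inch '[[[0,0,0.003],[0,0,0]],[[0,0,0.005],[0,0,0]],[[0,0,0.007],[0,0,0]],[[0,0,0.007],[0,0,0]],[[0,0,0.007],[0,0,0]],[[0,0,0.007],[0,0,0]],[[0,0,0.007],[0,0,0]],[[0,0,0.007],[0,0,0]],[[0,0,0.007],[0,0,0]],[[0,0,0.007],[0,0,0]]]'
python3 -m inch '[[[0,0,0],[0,0,0]],[[0,0,0],[0,0,0]],[[0,0,0],[0,0,0]],[[0,0,-0.02],[0,0,0]],[[0,0,-0.05],[0,0,0]],[[0,0,-0.1],[0,0,0]],[[0,0,-0.17],[0,0,0]],[[0,0,-0.25],[0,0,0]],[[0,0,-0.35],[0,0,0]],[[0,0,-0.45],[0,0,0]]]' 0.18
python3 - <<'E'
from h import *
p,d,c=load('top0')
for u,v in((560,230),(575,250),(590,300),(590,200),(600,250),(570,330)): print(u,v,world(c,u/1.5625,v/1.5625,d[int(v/1.5625),int(u/1.5625)]))
plan([([500,200,330],down(60)),([540,-60,340],down(80)),([620,-230,300],down(80)),([640,-345,230],down(80))])
E
```

```text
time: 27.25
tcp_pos: [461.1, 368.9, 9.3]
ee_rot: [1.402, 2.811, 0.0]
force: [-1.8, -2.7, 11.2]
grip_width: 21.7
finger_force: 40.0
time: 28.25
tcp_pos: [460.8, 368.5, 190.2]
ee_rot: [-1.402, -2.811, 0.0]
force: [0.2, 0.7, 0.7]
grip_width: 36.0
finger_force: 0.0
560 230 [ 742.988 -378.289    6.479]
575 250 [ 693.247 -408.883    1.033]
590 300 [ 571.21  -427.492    1.513]
590 200 [ 814.256 -460.36     2.757]
600 250 [ 688.978 -467.083    1.959]
570 330 [ 504.287 -371.746    4.024]
[-0.395, -0.175, -0.35] [-0.0, -0.001, -0.511] 
[-0.412, -0.513, -0.025] [0.0, 0.0, -0.444] 
[-0.271, -0.384, 0.1] [0.0, 0.0, 0.0] 
[-0.099, -0.274, 0.175] [0.0, 0.0, 0.0]
```

```bash
python3 -m inch '[[[-0.04,-0.02,-0.04],[0,0,-0.05]],[[-0.08,-0.04,-0.07],[0,0,-0.1]],[[-0.12,-0.05,-0.1],[0,0,-0.15]],[[-0.16,-0.07,-0.14],[0,0,-0.2]],[[-0.2,-0.09,-0.17],[0,0,-0.25]],[[-0.24,-0.1,-0.21],[0,0,-0.3]],[[-0.28,-0.12,-0.24],[0,0,-0.35]],[[-0.32,-0.14,-0.28],[0,0,-0.41]],[[-0.36,-0.16,-0.31],[0,0,-0.46]],[[-0.395,-0.175,-0.35],[0,0,-0.511]]]' -0.4
python3 -m inch '[[[-0.04,-0.05,0],[0,0,-0.04]],[[-0.08,-0.1,0],[0,0,-0.09]],[[-0.12,-0.15,-0.01],[0,0,-0.13]],[[-0.16,-0.2,-0.01],[0,0,-0.18]],[[-0.2,-0.25,-0.01],[0,0,-0.22]],[[-0.25,-0.3,-0.015],[0,0,-0.27]],[[-0.29,-0.36,-0.02],[0,0,-0.31]],[[-0.33,-0.41,-0.02],[0,0,-0.36]],[[-0.37,-0.46,-0.02],[0,0,-0.4]],[[-0.412,-0.513,-0.025],[0,0,-0.444]]]'
python3 -m inch '[[[-0.03,-0.06,0.02],[0,0,0]],[[-0.07,-0.13,0.05],[0,0,0]],[[-0.11,-0.2,0.08],[0,0,0]],[[-0.15,-0.27,0.1],[0,0,0]],[[-0.19,-0.34,0.13],[0,0,0]],[[-0.23,-0.41,0.16],[0,0,0]],[[-0.27,-0.48,0.19],[0,0,0]],[[-0.31,-0.55,0.22],[0,0,0]],[[-0.34,-0.61,0.25],[0,0,0]],[[-0.37,-0.658,0.275],[0,0,0]]]'
python3 - <<'E'
from h import *
o=ctrl.get_obs();print(o['q'],o['tcp_pos'])
p,d,c=save('wrist','w4'); cv2.imwrite('pics/w4b.png',p[:,:,::-1])
E
```

```text
time: 29.25
tcp_pos: [499.8, 199.0, 329.0]
ee_rot: [-0.811, -3.035, 0.002]
force: [-0.0, -0.3, -0.2]
grip_width: 61.8
finger_force: 0.0
time: 30.25
tcp_pos: [539.7, -60.7, 338.7]
ee_rot: [-0.272, -3.129, 0.001]
force: [0.2, 0.8, -0.9]
grip_width: 61.7
finger_force: 0.0
time: 31.25
tcp_pos: [639.4, -347.0, 227.8]
ee_rot: [-0.278, -3.128, 0.001]
force: [-0.4, 1.0, 0.4]
grip_width: 61.9
finger_force: 0.0
[ 0.807  0.982 -0.933  1.192  0.763  1.314  1.319] [ 639.36  -346.976  227.841]
```

View pics/w4b.png

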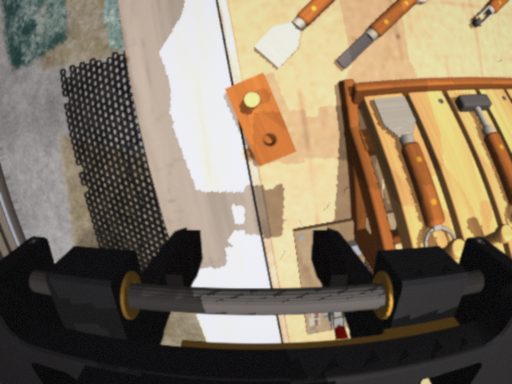

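The peg's knob is at (252,100) and the block's free hole at (269,140).

Run:
```python
from h import *
p,d,c=load('w4')
f=192/np.tan(np.radians(c['vfov'])/2)
# knob blob
hsv=cv2.cvtColor(p,cv2.COLOR_RGB2HSV)
W=lambda u,v,z:world(c,u,v,z,True)
print('raw',W(252,100,np.median(d[98:103,250:255])))
print(d[96:106,246:260:2])
def atz(u,v,Z):
    a=W(u,v,100.);C=-np.array(c['R']).T@c['t'];return C+(a-C)*(Z-C[2])/(a[2]-C[2])
k=atz(252,100,77);print(k,'hole',atz(269,140,37))
cv2.imwrite('pics/w4c.png',cv2.resize(p[60:180,200:320,::-1],(600,600),interpolation=cv2.INTER_CUBIC))
T=np.array([k[0],k[1],0])
plan([(T+[0,0,120],down(20)),(T+[0,0,51],down(20))])
```

```text
raw [ 563.107 -337.386   74.932]
[[282.437 282.5   282.728 282.203 282.237 281.555 282.12 ]
 [282.725 284.157 282.637 281.927 282.705 282.668 283.243]
 [283.518 282.919 282.773 284.22  282.187 283.441 283.502]
 [283.996 282.725 283.947 283.601 282.208 282.953 283.818]
 [284.998 284.597 283.817 283.321 284.274 283.982 283.775]
 [284.036 283.899 282.36  284.957 284.78  284.273 284.153]
 [285.373 282.545 284.153 283.136 284.086 284.015 284.5  ]
 [285.224 284.161 284.548 285.241 284.07  285.787 285.109]
 [285.89  284.874 285.564 284.907 284.349 284.555 286.06 ]
 [286.469 285.629 285.44  285.567   0.    286.641 289.441]]
[ 563.114 -337.356   77.   ] hole [ 611.    -327.039   37.   ]
[0.192, 0.0, 0.264] [-0.005, -0.0, 1.324] TOO BIG
[0.0, 0.0, 0.172] [0.0, 0.0, 0.0]
```

View pics/w4c.png

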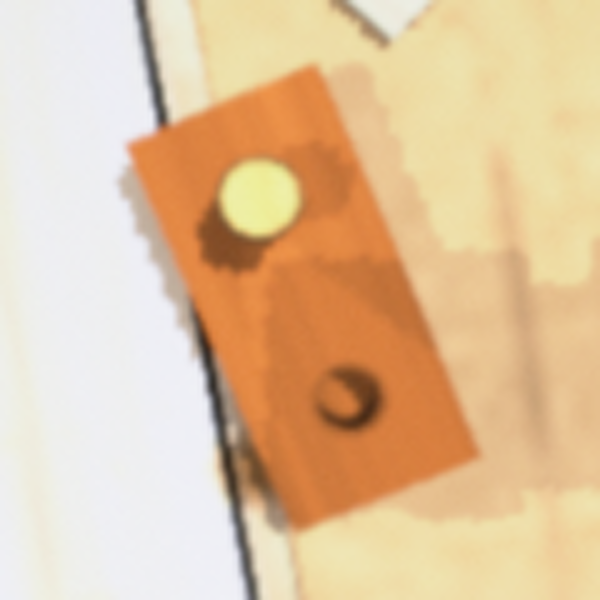

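```bash
python3 -m inch '[[[0.02,0,0.02],[0,0,0]],[[0.04,0,0.04],[0,0,0]],[[0.06,0,0.07],[0,0,0]],[[0.08,0,0.1],[0,0,0]],[[0.1,0,0.13],[0,0,0]],[[0.12,0,0.16],[0,0,0]],[[0.14,0,0.19],[0,0,0]],[[0.16,0,0.22],[0,0,0]],[[0.18,0,0.25],[0,0,0]],[[0.19,0,0.264],[0,0,0]]]' 0
python3 - <<'E'
from h import *
o=ctrl.get_obs();print(o['q'])
plan([(np.array([563,-337.4,51]),down(80))])
E
```

```text
time: 32.3
tcp_pos: [563.7, -331.2, 122.2]
ee_rot: [-0.275, -3.127, 0.0]
force: [-0.0, -0.7, 0.0]
grip_width: 44.1
finger_force: 0.0
[ 0.892  1.011 -0.886  1.545  0.878  1.024  1.149]
[-0.001, -0.016, 0.178] [-0.0, -0.003, -0.001]
```

```bash
python3 -m inch '[[[0,-0.008,0.01],[0,0,0]],[[0,-0.016,0.03],[0,0,0]],[[0,-0.016,0.05],[0,0,0]],[[0,-0.016,0.075],[0,0,0]],[[0,-0.016,0.1],[0,0,0]],[[0,-0.016,0.125],[0,0,0]],[[0,-0.016,0.15],[0,0,0]],[[0,-0.016,0.165],[0,0,0]],[[0,-0.016,0.174],[0,0,0]],[[0,-0.016,0.176],[0,0,0]]]' 0
python3 -m inch '[[[0,0,0],[0,0,0]],[[0,0,0],[0,0,0]],[[0,0,0],[0,0,0]],[[0,0,0],[0,0,0]],[[0,0,0],[0,0,0]],[[0,0,0],[0,0,0]],[[0,0,0],[0,0,0]],[[0,0,0],[0,0,0]],[[0,0,0],[0,0,0]],[[0,0,0],[0,0,0]]]' 1 10
python3 -c "
from h import *
o=ctrl.get_obs();print(o['force'],o['finger_force'],o['ft_torque'])
plan([(np.array([563,-337.4,51]),down(80))])"
```

```text
time: 33.3
tcp_pos: [563.7, -337.7, 51.4]
ee_rot: [-0.275, -3.129, -0.0]
force: [0.3, 0.2, -1.3]
grip_width: 44.1
finger_force: 0.0
time: 34.3
tcp_pos: [564.0, -337.9, 52.1]
ee_rot: [-0.276, -3.129, 0.0]
force: [0.5, -0.5, 3.7]
grip_width: 17.4
finger_force: 10.0
[ 0.472 -0.542  3.744] 9.991287142038345 [-0.025 -0.131  0.031]
[0.003, 0.001, 0.003] [-0.0, -0.0, -0.002]
```

```bash
python3 -m inch '[[[0,0,0],[0,0,0]],[[0,0,0],[0,0,0]],[[0,0,-0.01],[0,0,0]],[[0,0,-0.03],[0,0,0]],[[0,0,-0.06],[0,0,0]],[[0,0,-0.1],[0,0,0]],[[0,0,-0.16],[0,0,0]],[[0,0,-0.24],[0,0,0]],[[0,0,-0.33],[0,0,0]],[[0,0,-0.42],[0,0,0]]]' 1 40
python3 - <<'E'
from h import *
o=ctrl.get_obs();print(o['q'])
O,L=lane(0); V=TR(-L[:,2],L[:,1])
P=lambda x,y,z:O+L@[x,y,z]
plan([([560,-160,310],TR([.25,0,-1],[0,1,0])),(P(50,0,140),V)]);print(P(50,0,140))
E
```

```text
time: 35.3
tcp_pos: [563.8, -337.4, 222.5]
ee_rot: [0.275, 3.129, 0.0]
force: [1.2, 0.0, -0.2]
grip_width: 15.4
finger_force: 40.0
[ 0.922  0.902 -0.956  1.456  0.764  1.183  1.249]
[0.087, 0.435, -0.219] [-0.027, -0.311, -0.222] 
[-0.268, 0.381, 0.087] [0.01, -0.577, 0.02] 
[672.311  -7.663 302.386]
```

```bash
python3 -m inch '[[[0.01,0.04,-0.02],[0,-0.03,-0.02]],[[0.02,0.09,-0.04],[0,-0.06,-0.04]],[[0.025,0.13,-0.06],[-0.01,-0.09,-0.06]],[[0.035,0.17,-0.09],[-0.01,-0.12,-0.09]],[[0.04,0.22,-0.11],[-0.01,-0.15,-0.11]],[[0.05,0.26,-0.13],[-0.015,-0.18,-0.13]],[[0.06,0.3,-0.15],[-0.02,-0.22,-0.15]],[[0.07,0.35,-0.175],[-0.02,-0.25,-0.18]],[[0.08,0.39,-0.2],[-0.025,-0.28,-0.2]],[[0.087,0.435,-0.219],[-0.027,-0.311,-0.222]]]' 1 20
python3 -m inch '[[[-0.03,0.04,0.01],[0,-0.06,0]],[[-0.05,0.08,0.02],[0,-0.11,0]],[[-0.08,0.11,0.025],[0,-0.17,0]],[[-0.11,0.15,0.035],[0,-0.23,0.01]],[[-0.13,0.19,0.04],[0,-0.29,0.01]],[[-0.16,0.23,0.05],[0,-0.35,0.01]],[[-0.19,0.27,0.06],[0.01,-0.4,0.01]],[[-0.22,0.31,0.07],[0.01,-0.47,0.015]],[[-0.25,0.35,0.08],[0.01,-0.53,0.02]],[[-0.268,0.381,0.087],[0.01,-0.577,0.02]]]'
python3 -m inch '[[[0,0,0],[0,0,0]],[[0,0,0],[0,0,0]],[[0,0,0],[0,0,0]],[[0,0,0],[0,0,0]],[[0,0,0],[0,0,0]],[[0,0,0],[0,0,0]],[[0,0,0],[0,0,0]],[[0,0,0],[0,0,0]],[[0,0,0],[0,0,0]],[[0,0,0],[0,0,0]]]'
python3 - <<'E'
from h import *
o=ctrl.get_obs();print(o['q'])
M=R.from_rotvec(o['ee_rot']).as_matrix()
p,d,c=save('wrist','w5'); cv2.imwrite('pics/w5b.png',cv2.resize(p[120:320,130:390,::-1],(780,600),interpolation=cv2.INTER_CUBIC))
O,L=lane(0); V=TR(-L[:,2],L[:,1])
P=lambda x,y,z:O+L@[x,y,z]
plan([(P(50,0,140),V)])
f=192/np.tan(np.radians(c['vfov'])/2)
def proj(X):
    x=np.array(c['R'])@X+c['t']; r=np.hypot(x[0],x[1]);t=np.arctan2(r,x[2]);return np.array([c['cx']+f*t*x[0]/r,c['cy']+f*t*x[1]/r])
print('tcp',proj(o['tcp_pos']),'foot',proj(o['tcp_pos']+39*M[:,2]),'bore',proj(P(0,0,0)))
E
```

```text
time: 36.3
tcp_pos: [560.1, -159.5, 309.0]
ee_rot: [-0.0, 2.895, -0.002]
force: [0.1, -0.7, -0.8]
grip_width: 16.7
finger_force: 20.0
time: 37.3
tcp_pos: [673.0, -5.5, 300.6]
ee_rot: [0.019, 2.441, -0.006]
force: [-0.2, 0.4, -0.4]
grip_width: 16.6
finger_force: 20.0
time: 38.3
tcp_pos: [672.6, -8.0, 299.5]
ee_rot: [0.022, 2.444, -0.008]
force: [-0.5, 0.2, -0.1]
grip_width: 16.9
finger_force: 20.0
[ 0.404  0.6   -0.777  2.037  1.794  0.509 -0.198]
[-0.004, 0.001, -0.006] [-0.0, -0.001, -0.0] 
tcp [255.808 247.005] foot [255.873 219.326] bore [256.399 130.974]
```

View pics/w5b.png

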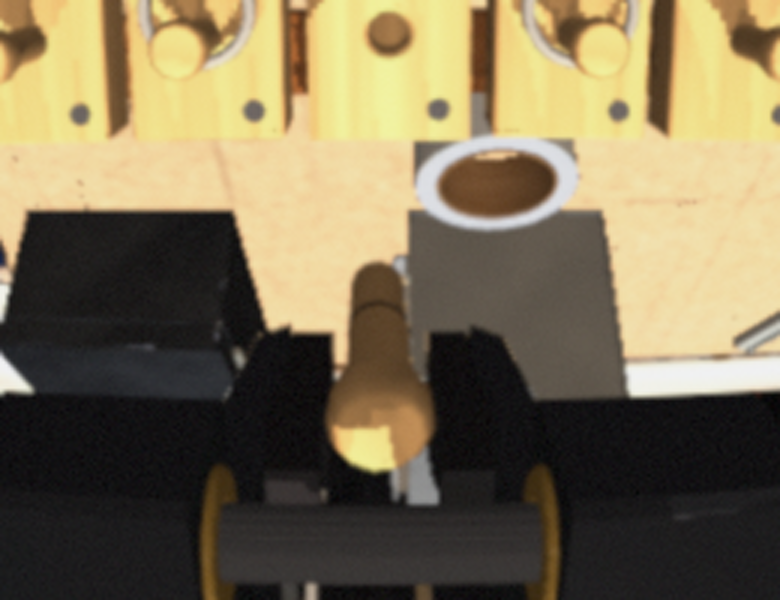

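The bore shows at crop (390,34), the peg's foot at about (377,287) and its knob at about (380,418).

Run:
```python
from h import *
p,d,c=load('w5')
o=ctrl.get_obs(); M=R.from_rotvec(o['ee_rot']).as_matrix(); t=o['tcp_pos']
O,L=lane(0)
C=-np.array(c['R']).T@c['t']
def ray(u,v): a=world(c,u,v,100.,True)-C; return a/np.linalg.norm(a)
def hit(u,v,p0,n): r=ray(u,v); return C+r*((p0-C)@n)/(r@n)
b=hit(259.8,131,O,L[:,2]); print('bore lane',L.T@(b-O),'world',b)
foot=hit(255.3,215.3,t+39*M[:,2],M[:,2]); top=hit(256.3,259,t-25*M[:,2],M[:,2])
print('foot tool',M.T@(foot-t),'top tool',M.T@(top-t),'bore tool',M.T@(b-t),'C tool',M.T@(C-t))
z=np.median(d[128:134,250:256]);print('slat depth height',(world(c,250,128,np.median(d[127:130,249:252]),True)-O)@L)
```

```text
bore lane [0.022 3.222 0.   ] world [724.063  -5.343 163.014]
foot tool [ 2.919 -0.421 39.   ] top tool [  7.137   0.221 -25.   ] bore tool [ 48.276   3.575 137.668] C tool [  77.812    0.154 -144.278]
slat depth height [-2.693 -6.089 -1.745]
```

```bash
python3 - <<'E'
from h import *
p,d,c=load('w5')
o=ctrl.get_obs(); M=R.from_rotvec(o['ee_rot']).as_matrix(); t=o['tcp_pos']
for v in range(204,282,3):
    print(v,[ (M.T@(world(c,u,v,d[v,u],True)-t)).round(1).tolist() if d[v,u]>0 else None for u in (250,256,262)])
E
python3 - <<'E'
import cv2
p=cv2.imread('pics/w5.png')[200:290,215:300]; cv2.imwrite('pics/w5d.png',cv2.resize(p,(560,593),interpolation=cv2.INTER_CUBIC))
E
```

```text
204 [[-169.5, -14.8, 533.3], [-170.5, -0.3, 536.3], [-169.7, 14.3, 534.0]]
207 [[-181.0, -15.1, 543.3], [9.3, 0.0, 37.8], [-168.4, 13.9, 509.9]]
210 [[7.2, -3.9, 37.7], [8.7, 0.0, 33.8], [6.8, 4.0, 38.8]]
213 [[7.3, -3.8, 32.1], [8.4, 0.0, 29.4], [7.2, 3.9, 32.3]]
216 [[7.2, -3.7, 27.4], [8.7, 0.1, 23.7], [7.5, 3.8, 26.6]]
219 [[7.5, -3.6, 21.7], [9.1, 0.1, 18.2], [7.4, 3.7, 22.0]]
222 [[8.2, -3.5, 15.6], [8.9, 0.1, 14.0], [6.7, 3.6, 19.0]]
225 [[7.3, -3.4, 13.3], [8.9, 0.1, 9.8], [8.2, 3.5, 11.4]]
228 [[8.1, -3.3, 7.6], [9.3, 0.1, 4.8], [8.8, 3.4, 5.9]]
231 [[8.9, -3.2, 1.9], [9.3, 0.1, 0.9], [8.7, 3.3, 2.3]]
234 [[8.5, -3.1, -1.0], [9.9, 0.1, -3.9], [8.8, 3.3, -1.6]]
237 [[7.8, -3.1, -3.3], [9.3, 0.1, -6.4], [8.0, 3.2, -3.8]]
240 [[11.3, -2.9, -13.7], [11.6, 0.1, -14.3], [10.9, 3.0, -12.8]]
243 [[11.1, -2.8, -16.5], [11.5, 0.1, -17.3], [11.4, 3.0, -17.0]]
246 [[11.5, -2.7, -20.4], [11.1, 0.1, -19.6], [10.9, 2.9, -19.1]]
249 [[10.8, -2.7, -22.0], [10.2, 0.1, -21.0], [10.6, 2.9, -21.7]]
252 [[10.0, -2.7, -23.4], [9.4, 0.1, -22.4], [9.0, 2.9, -21.6]]
255 [[8.6, -2.7, -23.9], [8.3, 0.1, -23.2], [8.0, 2.9, -22.8]]
258 [[6.4, -2.7, -22.8], [6.6, 0.1, -23.1], [6.2, 2.9, -22.5]]
261 [[5.0, -2.7, -23.3], [4.4, 0.1, -22.2], [4.4, 2.9, -22.3]]
264 [[3.0, -2.8, -22.7], [3.6, 0.1, -23.6], [3.4, 2.9, -23.4]]
267 [[1.6, -2.8, -23.2], [1.9, 0.1, -23.6], [0.9, 3.0, -22.0]]
270 [[-0.6, -2.8, -22.5], [0.2, 0.1, -23.7], [0.1, 2.9, -23.6]]
273 [[-2.6, -2.8, -22.1], [-2.2, 0.1, -22.6], [-2.3, 3.0, -22.6]]
276 [[-889.8, -35.2, 1294.2], [-4.3, 0.1, -22.2], [-327.1, 14.2, 457.7]]
279 [[-903.4, -35.1, 1283.2], [-896.7, -0.7, 1273.5], [-344.8, 14.6, 470.5]]
```

View pics/w5d.png

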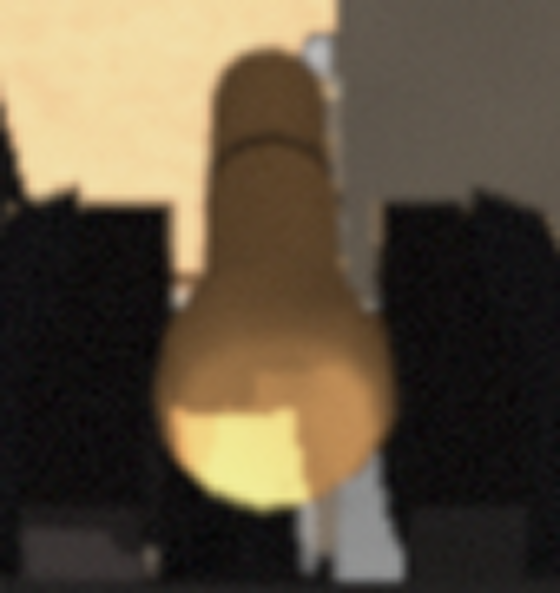

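```bash
python3 -m inch '[[[0.011,0,0.02],[0,0,0]],[[0.022,0.002,0.04],[0,0,0]],[[0.034,0.003,0.06],[0,0,0]],[[0.045,0.004,0.085],[0,0,0]],[[0.057,0.005,0.11],[0,0,0]],[[0.07,0.006,0.135],[0,0,0]],[[0.085,0.007,0.16],[0,0,0]],[[0.1,0.008,0.185],[0,0,0]],[[0.113,0.01,0.205],[0,0,0]],[[0.113,0.01,0.21],[0,0,0]]]'
python3 -m inch '[[[0,0,0],[0,0,0]],[[0,0,0],[0,0,0]],[[0,0,0],[0,0,0]],[[0,0,0],[0,0,0]],[[0,0,0],[0,0,0]],[[0,0,0],[0,0,0]],[[0,0,0],[0,0,0]],[[0,0,0],[0,0,0]],[[0,0,0],[0,0,0]],[[0,0,0],[0,0,0]]]'
python3 - <<'E'
from h import *
o=ctrl.get_obs(); M=R.from_rotvec(o['ee_rot']).as_matrix(); t=o['tcp_pos']
O,L=lane(0); b=np.array([724.063,-5.343,163.014])
print('tcp lane',L.T@(t-O), 'bore tool',M.T@(b-t))
p,d,c=save('wrist','w6'); cv2.imwrite('pics/w6b.png',cv2.resize(p[160:300,180:340,::-1],(640,560),interpolation=cv2.INTER_CUBIC))
E
```

```text
time: 39.35
tcp_pos: [691.5, -4.4, 204.6]
ee_rot: [0.022, 2.446, -0.008]
force: [0.5, -1.0, -0.1]
grip_width: 16.5
finger_force: 20.0
time: 40.35
tcp_pos: [692.0, -4.4, 206.1]
ee_rot: [0.022, 2.444, -0.008]
force: [-0.4, -1.5, 0.1]
grip_width: 16.5
finger_force: 20.0
tcp lane [ 3.115  3.62  53.635] bore tool [ 3.056 -0.382 53.636]
```

View pics/w6b.png

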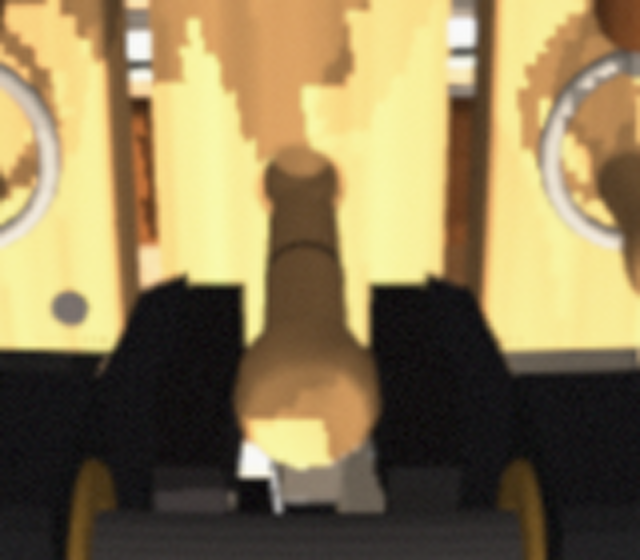

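```bash
python3 -m inch '[[[-0.001,0,0.006],[0,0,0]],[[-0.001,0,0.012],[0,0,0]],[[-0.001,0,0.018],[0,0,0]],[[-0.001,0,0.024],[0,0,0]],[[-0.001,0,0.03],[0,0,0]],[[-0.001,0,0.035],[0,0,0]],[[-0.001,0,0.04],[0,0,0]],[[-0.001,0,0.044],[0,0,0]],[[-0.001,0,0.047],[0,0,0]],[[-0.001,0,0.05],[0,0,0]]]'
python3 -c "
from h import *
o=ctrl.get_obs();M=R.from_rotvec(o['ee_rot']).as_matrix();O,L=lane(0)
print('F tool',M.T@o['force'],'lane',L.T@(o['tcp_pos']-O))"
```

```text
time: 41.4
tcp_pos: [705.2, -4.6, 191.0]
ee_rot: [0.022, 2.444, -0.008]
force: [-0.4, 0.1, -0.2]
grip_width: 16.6
finger_force: 20.0
F tool [ 0.414  0.114 -0.103] lane [ 3.548  3.63  33.598]
```

```bash
python3 -m inch '[[[0,0,0.005],[0,0,0]],[[0,0,0.01],[0,0,0]],[[0,0,0.015],[0,0,0]],[[0,0,0.02],[0,0,0]],[[0,0,0.025],[0,0,0]],[[0,0,0.03],[0,0,0]],[[0,0,0.034],[0,0,0]],[[0,0,0.038],[0,0,0]],[[0,0,0.042],[0,0,0]],[[0,0,0.044],[0,0,0]]]'
python3 -m inch '[[[0,0,0.001],[0,0,0]],[[0,0,0.002],[0,0,0]],[[0,0,0.003],[0,0,0]],[[0,0,0.004],[0,0,0]],[[0,0,0.005],[0,0,0]],[[0,0,0.005],[0,0,0]],[[0,0,0.005],[0,0,0]],[[0,0,0.005],[0,0,0]],[[0,0,0.005],[0,0,0]],[[0,0,0.005],[0,0,0]]]'
python3 -c "
from h import *
o=ctrl.get_obs();M=R.from_rotvec(o['ee_rot']).as_matrix();O,L=lane(0)
print('F tool',M.T@o['force'],'lane',L.T@(o['tcp_pos']-O))"
```

```text
time: 42.4
tcp_pos: [716.5, -4.9, 177.4]
ee_rot: [0.022, 2.444, -0.008]
force: [0.1, 0.4, -0.4]
grip_width: 16.7
finger_force: 20.0
time: 43.4
tcp_pos: [717.6, -4.8, 176.2]
ee_rot: [0.021, 2.444, -0.008]
force: [-4.3, -0.5, 5.0]
grip_width: 16.8
finger_force: 20.0
F tool [ 0.066 -0.622 -6.544] lane [ 3.561  3.679 14.258]
```

```bash
sed -i 's/^YAW.*/YAW=np.radians(-1.0); ORG=np.array([663.5,-4.0,0])/' h.py
python3 -m inch '[[[0,0,0],[0,0,0]],[[0,0,0],[0,0,0]],[[0,0,0],[0,0,0]],[[0,0,0],[0,0,0]],[[0,0,-0.02],[0,0,0]],[[0,0,-0.05],[0,0,0]],[[0,0,-0.09],[0,0,0]],[[0,0,-0.14],[0,0,0]],[[0,0,-0.2],[0,0,0]],[[0,0,-0.26],[0,0,0]]]' 0.3
python3 - <<'E'
from h import *
p,d,c=save('wrist','w7'); 
plan([([530,-30,340],TR([.3,0,-1],[.2,1,0])),([480,-60,280],down(32))])
E
```

```text
time: 44.4
tcp_pos: [649.7, -3.4, 257.0]
ee_rot: [0.021, 2.444, -0.008]
force: [-0.4, 0.2, -0.3]
grip_width: 31.4
finger_force: 0.0
[0.096, -0.074, -0.343] [0.039, 0.52, 0.222] 
[0.146, -0.104, 0.108] [0.216, 0.315, 1.04] TOO BIG
```

View pics/w7.png

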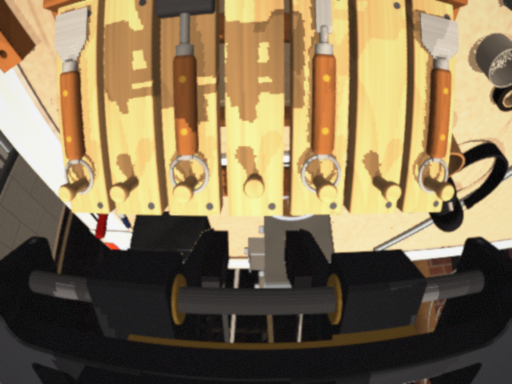

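The peg stands home at (254,185), looking like its neighbours. The tools are next.

```bash
python3 -m inch '[[[0.01,-0.01,-0.03],[0,0.05,0.02]],[[0.02,-0.015,-0.07],[0.01,0.1,0.04]],[[0.03,-0.02,-0.1],[0.01,0.15,0.07]],[[0.04,-0.03,-0.14],[0.015,0.2,0.09]],[[0.05,-0.037,-0.17],[0.02,0.26,0.11]],[[0.06,-0.045,-0.21],[0.02,0.31,0.13]],[[0.067,-0.05,-0.24],[0.03,0.36,0.155]],[[0.077,-0.06,-0.275],[0.03,0.42,0.18]],[[0.086,-0.067,-0.31],[0.035,0.47,0.2]],[[0.096,-0.074,-0.343],[0.039,0.52,0.222]]]' -0.2
python3 -m inch '[[[0.015,-0.01,0.01],[0.02,0.03,0.1]],[[0.03,-0.02,0.02],[0.04,0.06,0.2]],[[0.044,-0.03,0.03],[0.065,0.095,0.3]],[[0.06,-0.04,0.043],[0.086,0.126,0.4]],[[0.073,-0.05,0.054],[0.11,0.157,0.5]],[[0.09,-0.06,0.065],[0.13,0.19,0.6]],[[0.1,-0.07,0.076],[0.15,0.22,0.7]],[[0.117,-0.08,0.086],[0.17,0.25,0.8]],[[0.13,-0.09,0.097],[0.19,0.28,0.9]],[[0.146,-0.104,0.108],[0.216,0.315,1]]]'
python3 - <<'E'
from h import *
o=ctrl.get_obs();print(o['q'],o['tcp_pos'])
p,d,c=save('wrist','w8'); cv2.imwrite('pics/w8b.png',cv2.resize(p[:260,:,::-1],(800,406),interpolation=cv2.INTER_CUBIC))
E
```

```text
time: 45.45
tcp_pos: [531.9, -31.1, 336.9]
ee_rot: [0.275, 2.842, 0.04]
force: [1.0, -0.2, -0.3]
grip_width: 53.2
finger_force: 0.0
time: 46.45
tcp_pos: [482.0, -60.5, 276.4]
ee_rot: [-1.486, -2.765, 0.008]
force: [-0.1, 0.5, -0.4]
grip_width: 53.0
finger_force: 0.0
[ 0.513  0.54  -0.759  1.905  0.476  0.891  0.099] [482.042 -60.541 276.379]
```

View pics/w8b.png

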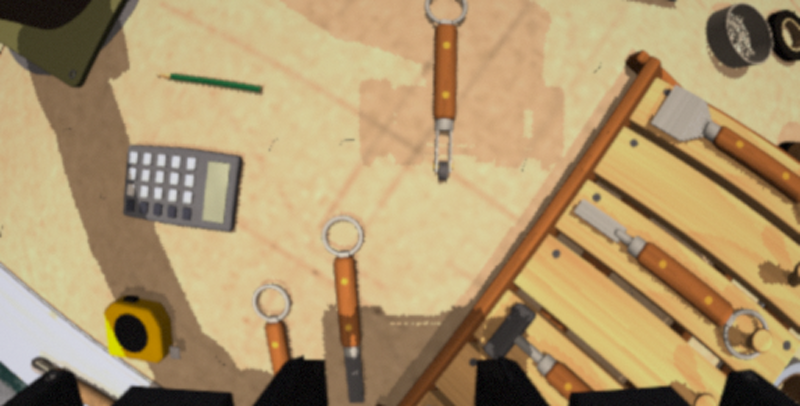

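Roller ring is at (446,10) with its tip at (443,178). File ring is at (343,237) with its handle end at (350,345). Scraper ring is at (272,302).

```bash
cat >> h.py <<'E'
def atz(c,u,v,Z,fish=True):
    C=-np.array(c['R']).T@c['t']; a=world(c,u,v,100.,fish)-C; return C+a*(Z-C[2])/a[2]
E
python3 - <<'E'
from h import *
p,d,c=load('w8'); s=1/1.5625
for n,a,b,h1,h2,k in(('roller',(446,10),(443,170),(445,25),(444,118),150),('file',(343,237),(354,398),(345,258),(350,346),160),('scr',(272,302),(281,365),(272,322),(281,362),0)):
    A=atz(c,a[0]*s,a[1]*s,9);B=atz(c,b[0]*s,b[1]*s,11);H1=atz(c,h1[0]*s,h1[1]*s,18);H2=atz(c,h2[0]*s,h2[1]*s,18)
    x=(A-B)[:2];y=(H1-H2)[:2]
    print(n,'ring',A,'len',np.hypot(*x),'ang',np.degrees(np.arctan2(x[1],x[0])),'H1',H1,'H2',H2,'ang',np.degrees(np.arctan2(y[1],y[0])))
E
```

```text
roller ring [397.907 137.686   9.   ] len 146.6628366023275 ang 122.42399009162096 H1 [405.916 122.298  18.   ] H2 [451.374  51.768  18.   ] ang 122.80220422891351
file ring [435.561 -85.491   9.   ] len 163.4165297175309 ang 125.17646001202377 H1 [447.237 -98.714  18.   ] H2 [ 495.58  -168.774   18.   ] ang 124.60664990975015
scr ring [ 410.323 -176.397    9.   ] len 65.76789752784019 ang 126.55141196574678 H1 [ 420.517 -190.133   18.   ] H2 [ 447.808 -222.31    18.   ] ang 130.30450165516407
```

Run:
```python
from h import *
G=np.array([437.5,75.5,0])
plan([(G+[0,0,90],down(32.7)),(G+[0,0,4],down(32.7))])
```

```text
[0.347, 0.101, 0.463] [-0.011, -0.001, 0.011] 
[0.0, 0.0, 0.215] [0.0, 0.0, 0.0]
```

```bash
python3 -m inch '[[[0.03,0.01,0.04],[0,0,0]],[[0.07,0.02,0.09],[0,0,0]],[[0.1,0.03,0.14],[0,0,0]],[[0.14,0.04,0.19],[0,0,0]],[[0.18,0.05,0.24],[-0.005,0,0.005]],[[0.22,0.06,0.29],[-0.01,0,0.01]],[[0.26,0.07,0.34],[-0.01,0,0.01]],[[0.3,0.085,0.39],[-0.01,0,0.01]],[[0.33,0.095,0.43],[-0.01,0,0.01]],[[0.347,0.101,0.463],[-0.011,0,0.011]]]' 0
python3 -m inch '[[[0,0,0.02],[0,0,0]],[[0,0,0.05],[0,0,0]],[[0,0,0.08],[0,0,0]],[[0,0,0.11],[0,0,0]],[[0,0,0.14],[0,0,0]],[[0,0,0.17],[0,0,0]],[[0,0,0.19],[0,0,0]],[[0,0,0.203],[0,0,0]],[[0,0,0.21],[0,0,0]],[[0,0,0.213],[0,0,0]]]'
python3 - <<'E'
from h import *
o=ctrl.get_obs();print(o['q'],o['force'])
G=np.array([437.5,75.5,0])
plan([(G+[0,0,4],down(32.7))])
E
```

```text
time: 47.5
tcp_pos: [438.4, 78.4, 90.4]
ee_rot: [1.49, 2.763, 0.007]
force: [-0.7, 0.2, 0.5]
grip_width: 44.3
finger_force: 0.0
time: 48.5
tcp_pos: [438.9, 76.9, 5.6]
ee_rot: [1.495, 2.761, 0.006]
force: [1.0, -0.5, 0.2]
grip_width: 44.0
finger_force: 0.0
[-0.126  0.949 -0.242  2.231  1.716  0.196 -1.408] [ 1.043 -0.543  0.237]
[-0.001, -0.005, 0.004] [0.005, -0.0, 0.01]
```

```bash
python3 -m inch '[[[0,0,0],[0,0,0]],[[0,0,0],[0,0,0]],[[0,0,0],[0,0,0]],[[0,0,0],[0,0,0]],[[0,0,0],[0,0,0]],[[0,0,0],[0,0,0]],[[0,0,0],[0,0,0]],[[0,0,0],[0,0,0]],[[0,0,0],[0,0,0]],[[0,0,0],[0,0,0]]]' 1 40
python3 - <<'E'
from h import *
o=ctrl.get_obs();print(o['q'],o['force'])
p,d,c=save('wrist','w9'); cv2.imwrite('pics/w9b.png',cv2.resize(p[60:260,156:356,::-1],(600,600),interpolation=cv2.INTER_CUBIC))
E
```

```text
time: 49.5
tcp_pos: [439.0, 76.6, 5.8]
ee_rot: [1.495, 2.76, 0.005]
force: [-0.6, 0.1, 5.7]
grip_width: 19.5
finger_force: 40.0
[-0.127  0.949 -0.241  2.232  1.717  0.197 -1.411] [-0.598  0.09   5.732]
```

View pics/w9b.png

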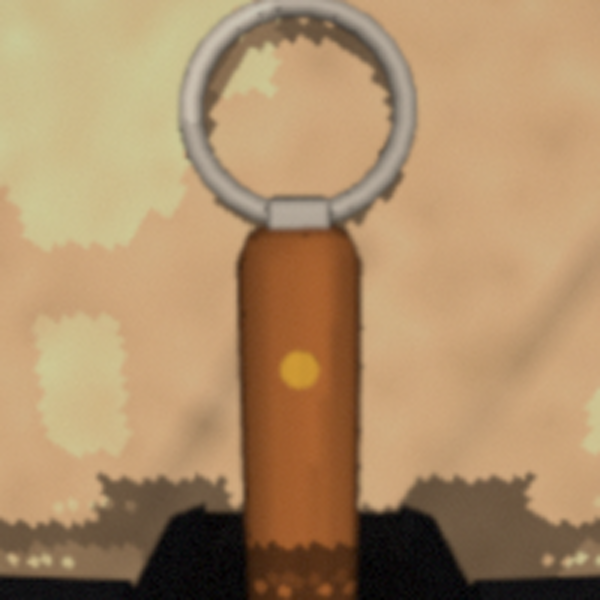

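The ring is centred at crop (298,112), straight ahead of the handle in the grip. From here I'll mostly use numbers rather than pictures.

Run:
```python
from h import *
p,d,c=load('w9'); o=ctrl.get_obs(); M=R.from_rotvec(o['ee_rot']).as_matrix(); t=o['tcp_pos']
print('ring tool',M.T@(atz(c,255,97,9)-t),'h end',M.T@(atz(c,256,136.5,18)-t))
O,L=lane(0); V=TR(-L[:,2],-L[:,1]); P=lambda x,y,z:O+L@[x,y,z]
plan([(t+[0,0,200],down(5)),([500,30,320],TR([.2,0,-1],[.7,-.7,0])),([530,0,330],TR([.45,0,-1],[0.05,-1,0])),(P(-74,0,110),V),(P(-74,0,7),V)])
```

```text
ring tool [78.49   0.141 -3.239] h end [ 60.758   0.616 -12.219]
[-0.001, 0.002, -0.5] [0.005, 0.0, 0.625] 
[-0.13, 0.142, -0.285] [-0.244, 0.09, 1.12] TOO BIG
[0.004, 0.108, -0.01] [-0.117, 0.269, 0.925] 
[0.019, 0.008, 0.366] [-0.02, 0.35, 0.077] 
[0.0, -0.0, 0.258] [0.0, 0.0, 0.0]
```

```bash
python3 -m inch '[[[0,0,-0.02],[0,0,0]],[[0,0,-0.05],[0,0,0.05]],[[0,0,-0.1],[0,0,0.12]],[[0,0,-0.16],[0,0,0.22]],[[0,0,-0.22],[0,0,0.32]],[[0,0,-0.28],[0,0,0.44]],[[0,0,-0.34],[0,0,0.56]],[[0,0,-0.4],[0,0,0.68]],[[0,0,-0.45],[0,0,0.8]],[[0,0,-0.5],[0,0,0.905]]]'
python3 - <<'E'
from h import *
o=ctrl.get_obs();print(o['q'],o['force'])
O,L=lane(0); V=TR(-L[:,2],-L[:,1]); P=lambda x,y,z:O+L@[x,y,z]
plan([([500,30,320],TR([.2,0,-1],[.64,-.76,0])),([530,0,330],TR([.45,0,-1],[0.05,-1,0])),(P(-78.5,0,110),V),(P(-78.5,0,7),V)])
E
```

```text
time: 50.55
tcp_pos: [438.0, 76.3, 206.3]
ee_rot: [2.367, 2.064, 0.005]
force: [0.7, -0.9, -0.9]
grip_width: 19.7
finger_force: 40.0
[ 0.099  0.563 -0.575  2.115  0.536  0.604 -0.992] [ 0.749 -0.877 -0.879]
[-0.093, 0.17, -0.284] [-0.222, 0.122, 0.944] 
[0.013, 0.108, -0.01] [-0.105, 0.273, 0.817] 
[0.008, 0.007, 0.369] [-0.02, 0.35, 0.077] 
[-0.0, -0.0, 0.258] [0.0, 0.0, 0.0]
```

```bash
python3 -m inch '[[[-0.01,0.02,-0.03],[-0.02,0.01,0.09]],[[-0.02,0.03,-0.06],[-0.04,0.02,0.19]],[[-0.03,0.05,-0.09],[-0.07,0.04,0.28]],[[-0.04,0.07,-0.11],[-0.09,0.05,0.38]],[[-0.05,0.085,-0.14],[-0.11,0.06,0.47]],[[-0.06,0.1,-0.17],[-0.13,0.07,0.57]],[[-0.065,0.12,-0.2],[-0.155,0.085,0.66]],[[-0.075,0.136,-0.23],[-0.18,0.1,0.755]],[[-0.085,0.153,-0.26],[-0.2,0.11,0.85]],[[-0.093,0.17,-0.284],[-0.222,0.122,0.944]]]'
python3 -m inch '[[[0,0.01,0],[-0.01,0.03,0.08]],[[0,0.02,0],[-0.02,0.055,0.16]],[[0,0.03,0],[-0.03,0.08,0.25]],[[0.005,0.04,0],[-0.04,0.11,0.33]],[[0.006,0.054,-0.005],[-0.05,0.137,0.41]],[[0.008,0.065,-0.005],[-0.063,0.164,0.49]],[[0.01,0.076,-0.007],[-0.074,0.19,0.57]],[[0.01,0.087,-0.008],[-0.084,0.22,0.65]],[[0.012,0.098,-0.01],[-0.095,0.246,0.735]],[[0.013,0.108,-0.01],[-0.105,0.273,0.817]]]'
python3 - <<'E'
from h import *
o=ctrl.get_obs();print(o['q'],o['force'])
O,L=lane(0); V=TR(-L[:,2],-L[:,1]); P=lambda x,y,z:O+L@[x,y,z]
plan([(P(-78.5,0,110),V),(P(-78.5,0,7),V)])
E
```

```text
time: 51.55
tcp_pos: [500.5, 29.7, 319.9]
ee_rot: [2.881, 1.035, 0.288]
force: [-0.6, -0.7, 0.1]
grip_width: 19.4
finger_force: 40.0
time: 52.55
tcp_pos: [530.4, -0.0, 329.4]
ee_rot: [3.062, 0.07, 0.66]
force: [0.7, -0.3, -0.9]
grip_width: 19.8
finger_force: 40.0
[-0.005  0.301 -0.147  2.117  0.317  0.32  -1.943] [ 0.656 -0.271 -0.922]
[0.007, 0.008, 0.367] [-0.021, 0.348, 0.076] 
[-0.0, -0.0, 0.258] [0.0, 0.0, 0.0]
```

```bash
python3 -m inch '[[[0,0,0.04],[0,0.03,0.01]],[[0,0,0.08],[0,0.07,0.015]],[[0,0,0.12],[-0.01,0.1,0.02]],[[0,0,0.16],[-0.01,0.14,0.03]],[[0,0.005,0.2],[-0.01,0.18,0.04]],[[0.005,0.005,0.24],[-0.01,0.22,0.05]],[[0.005,0.006,0.28],[-0.015,0.26,0.06]],[[0.007,0.008,0.32],[-0.02,0.31,0.07]],[[0.007,0.008,0.35],[-0.02,0.34,0.075]],[[0.007,0.008,0.367],[-0.021,0.348,0.076]]]'
python3 -m inch '[[[0,0,0],[0,0,0]],[[0,0,0],[0,0,0]],[[0,0,0],[0,0,0]],[[0,0,0],[0,0,0]],[[0,0,0],[0,0,0]],[[0,0,0],[0,0,0]],[[0,0,0],[0,0,0]],[[0,0,0],[0,0,0]],[[0,0,0],[0,0,0]],[[0,0,0],[0,0,0]]]'
python3 - <<'E'
from h import *
o=ctrl.get_obs();print(o['q'])
O,L=lane(0); V=TR(-L[:,2],-L[:,1]); P=lambda x,y,z:O+L@[x,y,z]
print(L.T@(o['tcp_pos']-O))
plan([(P(-78.5,0,60),V),(P(-78.5,0,7),V)])
p,d,c=save('wrist','w10')
M=R.from_rotvec(o['ee_rot']).as_matrix();t=o['tcp_pos']
# ring from depth image: pixels in tool frame near x 55..105
pts=np.array([M.T@(world(c,u,v,d[v,u],True)-t) for v in range(0,240) for u in range(180,330) if d[v,u]>0])
m=(abs(pts[:,2]+3)<5)&(pts[:,0]>62)&(pts[:,0]<105)&(abs(pts[:,1])<25)
q=pts[m];print(len(q),q.min(0),q.max(0))
E
```

```text
time: 53.55
tcp_pos: [639.8, -4.8, 305.7]
ee_rot: [2.994, -0.019, 0.936]
force: [-0.6, -0.5, -0.4]
grip_width: 19.6
finger_force: 40.0
time: 54.55
tcp_pos: [638.7, -4.8, 304.3]
ee_rot: [2.995, -0.017, 0.931]
force: [-1.0, -0.4, -0.8]
grip_width: 19.3
finger_force: 40.0
[-0.132  0.459  0.053  2.059  0.992  0.043 -2.654]
[ 25.12   -1.212 163.383]
[-0.233, -0.004, 0.282] [-0.003, 0.121, 0.007] 
[-0.0, -0.0, 0.132] [0.0, 0.0, 0.0] 
1785 [ 62.004 -19.91   -6.885] [97.532 17.74   1.687]
```

Run:
```python
from h import *
h=lambda a:[np.cos(np.radians(a)),np.sin(np.radians(a)),0]
O,L=lane(0); V=TR(-L[:,2],L[:,1]); P=lambda x,y,z:O+L@[x,y,z]
plan([([540,0,330],TR([.45,0,-1],h(-85))),([515,10,330],TR([.25,0,-1],h(-45))),([505,20,330],TR([.2,0,-1],h(-2))),([505,20,330],TR([.2,0,-1],h(40))),([510,10,320],TR([.3,0,-1],h(75))),(P(-85,0,160),V)])
```

```text
[-0.167, -0.009, -0.193] [0.018, -0.229, -0.113] 
[-0.055, -0.029, -0.026] [0.095, -0.21, -0.877] 
[0.0, -0.035, -0.006] [0.057, -0.025, -0.974] 
[0.0, 0.0, 0.0] [-0.0, -0.0, -0.947] 
[-0.024, -0.011, 0.027] [-0.064, -0.103, -0.778] 
[-0.054, -0.018, 0.247] [-0.054, -0.516, -0.296]
```

```bash
python3 -m inch '[[[-0.02,0,-0.02],[0,-0.02,-0.01]],[[-0.04,0,-0.04],[0,-0.05,-0.02]],[[-0.06,0,-0.06],[0,-0.08,-0.03]],[[-0.08,0,-0.08],[0.01,-0.1,-0.05]],[[-0.1,0,-0.1],[0.01,-0.13,-0.06]],[[-0.12,0,-0.13],[0.01,-0.16,-0.08]],[[-0.14,-0.01,-0.15],[0.015,-0.19,-0.09]],[[-0.16,-0.01,-0.18],[0.018,-0.22,-0.1]],[[-0.167,-0.01,-0.193],[0.018,-0.229,-0.113]],[[-0.167,-0.01,-0.193],[0.018,-0.229,-0.113]]]'
python3 - <<'E'
from h import *
o=ctrl.get_obs();print(o['q'],o['tcp_pos'],o['ee_rot'])
h=lambda a:[np.cos(np.radians(a)),np.sin(np.radians(a)),0]
plan([([515,10,330],TR([.25,0,-1],h(-45))),([505,20,330],TR([.2,0,-1],h(-2))),([505,20,330],TR([.2,0,-1],h(40)))])
E
```

```text
time: 55.6
tcp_pos: [540.0, 0.1, 330.5]
ee_rot: [3.053, 0.121, 0.657]
force: [-0.5, -0.5, -0.8]
grip_width: 19.5
finger_force: 40.0
[ 0.28   0.344 -0.539  2.079  0.663  0.42  -2.252] [540.      0.132 330.48 ] [3.053 0.121 0.657]
[-0.055, -0.029, -0.025] [0.096, -0.211, -0.878] 
[0.0, -0.035, -0.006] [0.057, -0.025, -0.974] 
[0.0, 0.0, 0.0] [-0.0, -0.0, -0.947]
```

```bash
python3 -m inch '[[[-0.005,0,0],[0.01,-0.02,-0.09]],[[-0.01,-0.005,-0.005],[0.02,-0.04,-0.18]],[[-0.015,-0.01,-0.01],[0.03,-0.06,-0.26]],[[-0.02,-0.01,-0.01],[0.04,-0.08,-0.35]],[[-0.03,-0.015,-0.01],[0.05,-0.1,-0.44]],[[-0.035,-0.02,-0.015],[0.06,-0.13,-0.53]],[[-0.04,-0.02,-0.02],[0.07,-0.15,-0.61]],[[-0.045,-0.025,-0.02],[0.08,-0.17,-0.7]],[[-0.05,-0.03,-0.025],[0.09,-0.19,-0.79]],[[-0.055,-0.029,-0.025],[0.095,-0.21,-0.877]]]'
python3 -m inch '[[[0,-0.003,0],[0.005,0,-0.1]],[[0,-0.007,0],[0.01,-0.005,-0.2]],[[0,-0.01,0],[0.015,-0.007,-0.29]],[[0,-0.014,0],[0.02,-0.01,-0.39]],[[0,-0.017,0],[0.03,-0.012,-0.49]],[[0,-0.02,0],[0.035,-0.015,-0.58]],[[0,-0.025,0],[0.04,-0.018,-0.68]],[[0,-0.03,-0.005],[0.045,-0.02,-0.78]],[[0,-0.033,-0.006],[0.05,-0.022,-0.88]],[[0,-0.035,-0.006],[0.057,-0.025,-0.974]]]'
python3 -m inch '[[[0,0,0],[0,0,-0.1]],[[0,0,0],[0,0,-0.19]],[[0,0,0],[0,0,-0.28]],[[0,0,0],[0,0,-0.38]],[[0,0,0],[0,0,-0.47]],[[0,0,0],[0,0,-0.57]],[[0,0,0],[0,0,-0.66]],[[0,0,0],[0,0,-0.76]],[[0,0,0],[0,0,-0.85]],[[0,0,0],[0,0,-0.947]]]'
python3 -m inch '[[[0,0,0],[-0.006,-0.01,-0.08]],[[-0.005,0,0.005],[-0.01,-0.02,-0.16]],[[-0.007,0,0.008],[-0.02,-0.03,-0.23]],[[-0.01,-0.005,0.01],[-0.025,-0.04,-0.31]],[[-0.012,-0.005,0.013],[-0.03,-0.05,-0.39]],[[-0.015,-0.006,0.016],[-0.04,-0.06,-0.47]],[[-0.017,-0.008,0.02],[-0.045,-0.07,-0.54]],[[-0.02,-0.009,0.022],[-0.05,-0.08,-0.62]],[[-0.022,-0.01,0.025],[-0.06,-0.09,-0.7]],[[-0.024,-0.011,0.027],[-0.064,-0.103,-0.778]]]'
python3 - <<'E'
from h import *
o=ctrl.get_obs();print(o['q'])
O,L=lane(0); V=TR(-L[:,2],L[:,1]); P=lambda x,y,z:O+L@[x,y,z]
plan([(P(-90,0,150),V)])
E
```

```text
time: 56.6
tcp_pos: [515.5, 10.2, 329.5]
ee_rot: [2.807, 1.141, 0.346]
force: [0.7, 0.1, -1.3]
grip_width: 19.9
finger_force: 40.0
time: 57.6
tcp_pos: [505.4, 20.1, 329.3]
ee_rot: [2.154, 2.083, 0.214]
force: [0.3, 0.0, -1.2]
grip_width: 19.3
finger_force: 40.0
time: 58.6
tcp_pos: [505.5, 20.0, 329.1]
ee_rot: [1.235, 2.69, 0.123]
force: [0.5, 0.1, -0.5]
grip_width: 19.4
finger_force: 40.0
time: 59.6
tcp_pos: [510.4, 9.8, 319.0]
ee_rot: [0.356, 2.83, 0.053]
force: [-0.1, 0.2, -2.0]
grip_width: 19.5
finger_force: 40.0
[ 0.714  0.624 -1.383  2.029  1.001  0.956  0.169]
[-0.052, -0.018, 0.272] [-0.054, -0.516, -0.294]
```

```bash
python3 -m inch '[[[-0.005,0,0.03],[-0.005,-0.05,-0.03]],[[-0.01,-0.003,0.055],[-0.01,-0.1,-0.06]],[[-0.015,-0.005,0.08],[-0.015,-0.15,-0.09]],[[-0.02,-0.007,0.11],[-0.02,-0.2,-0.12]],[[-0.025,-0.01,0.14],[-0.03,-0.26,-0.15]],[[-0.03,-0.01,0.165],[-0.03,-0.31,-0.18]],[[-0.037,-0.013,0.19],[-0.04,-0.36,-0.21]],[[-0.042,-0.015,0.22],[-0.045,-0.42,-0.24]],[[-0.052,-0.018,0.272],[-0.054,-0.516,-0.294]],[[-0.052,-0.018,0.272],[-0.054,-0.516,-0.294]]]'
python3 - <<'E'
from h import *
o=ctrl.get_obs();print(o['q'])
O,L=lane(0); V=TR(-L[:,2],L[:,1]); P=lambda x,y,z:O+L@[x,y,z]
h=lambda a:L@[np.cos(np.radians(a)),np.sin(np.radians(a)),0]
print(L.T@(o['tcp_pos']-O))
plan([(P(-90,0,140),TR(-L[:,2],h(a))) for a in (134,178,222,270)])
E
```

```text
time: 60.6
tcp_pos: [556.7, -2.1, 216.0]
ee_rot: [0.021, 2.453, -0.006]
force: [-0.1, -0.3, -1.1]
grip_width: 19.8
finger_force: 40.0
[ 0.543  0.843 -1.193  2.427  2.077  1.047 -0.571]
[-94.546   0.012 148.471]
[-0.012, -0.0, 0.021] [0.006, -0.011, -0.978] 
[0.0, 0.0, 0.0] [0.0, 0.0, -0.978] 
[0.0, 0.0, 0.0] [-0.0, 0.0, -0.978] 
[0.0, 0.0, 0.0] [0.0, -0.0, -1.067] TOO BIG
```

```bash
python3 -m inch '[[[0,0,0],[0,0,-0.1]],[[0,0,0],[0,0,-0.2]],[[0,0,0],[0,0,-0.3]],[[0,0,0],[0,0,-0.4]],[[0,0,0],[0,0,-0.5]],[[0,0,0],[0,0,-0.6]],[[0,0,0],[0,0,-0.7]],[[0,0,0],[0,0,-0.8]],[[0,0,0],[0,0,-0.9]],[[0,0,0.01],[0.006,-0.011,-1]]]'
python3 -m inch '[[[0,0,0],[0,0,-0.1]],[[0,0,0],[0,0,-0.2]],[[0,0,0],[0,0,-0.3]],[[0,0,0],[0,0,-0.4]],[[0,0,0],[0,0,-0.5]],[[0,0,0],[0,0,-0.6]],[[0,0,0],[0,0,-0.7]],[[0,0,0],[0,0,-0.8]],[[0,0,0],[0,0,-0.9]],[[0,0,0],[0,0,-1]]]'
python3 -m inch '[[[0,0,0],[0,0,-0.1]],[[0,0,0],[0,0,-0.2]],[[0,0,0],[0,0,-0.3]],[[0,0,0],[0,0,-0.4]],[[0,0,0],[0,0,-0.5]],[[0,0,0],[0,0,-0.6]],[[0,0,0],[0,0,-0.7]],[[0,0,0],[0,0,-0.8]],[[0,0,0],[0,0,-0.9]],[[0,0,0],[0,0,-1]]]'
python3 - <<'E'
from h import *
o=ctrl.get_obs();print(o['q'])
O,L=lane(0); P=lambda x,y,z:O+L@[x,y,z];V=TR(-L[:,2],-L[:,1])
print(L.T@(o['tcp_pos']-O))
plan([(P(-79,0,90),V)])
E
```

```text
time: 61.6
tcp_pos: [562.0, -1.8, 219.2]
ee_rot: [-0.924, 2.288, -0.359]
force: [0.3, -0.1, -0.5]
grip_width: 19.3
finger_force: 40.0
time: 62.6
tcp_pos: [561.9, -1.8, 218.7]
ee_rot: [-1.797, 1.83, -0.677]
force: [-0.4, -0.1, -1.7]
grip_width: 19.5
finger_force: 40.0
time: 63.6
tcp_pos: [562.1, -1.8, 218.9]
ee_rot: [-2.51, 1.066, -0.935]
force: [0.3, 0.6, -0.3]
grip_width: 20.0
finger_force: 40.0
[ 0.209  0.638 -0.551  2.441  2.492  0.727  1.315]
[-88.519   0.394 147.249]
[0.016, -0.015, 0.143] [-0.003, -0.012, -1.0]
```

```bash
python3 -m inch '[[[0,0,0],[0,0,-0.1]],[[0,0,0],[0,0,-0.2]],[[0,0,0],[0,0,-0.3]],[[0,0,0],[0,0,-0.4]],[[0,0,0],[0,0,-0.5]],[[0,0,0],[0,0,-0.6]],[[0,0,0],[0,0,-0.7]],[[0,0,0],[0,0,-0.8]],[[0,0,0],[0,-0.01,-0.9]],[[0,0,0],[-0.003,-0.012,-1]]]'
python3 - <<'E'
from h import *
o=ctrl.get_obs();print(o['q'])
O,L=lane(0); P=lambda x,y,z:O+L@[x,y,z];V=TR(-L[:,2],-L[:,1])
print(L.T@(o['tcp_pos']-O))
plan([(P(-78.5,0,70),V)])
E
```

```text
time: 64.6
tcp_pos: [562.2, -2.0, 219.0]
ee_rot: [2.946, -0.026, 1.073]
force: [-0.7, -0.1, -0.9]
grip_width: 19.1
finger_force: 40.0
[ 0.063  0.605 -0.31   2.44   2.68   0.643  1.901]
[-88.327   0.202 147.241]
[0.024, 0.0, 0.193] [0.001, -0.001, 0.0]
```

```bash
python3 -m inch '[[[0.003,0,0.02],[0,0,0]],[[0.006,0,0.04],[0,0,0]],[[0.009,0,0.06],[0,0,0]],[[0.012,0,0.08],[0,0,0]],[[0.015,0,0.1],[0,0,0]],[[0.018,0,0.12],[0,0,0]],[[0.021,0,0.14],[0,0,0]],[[0.024,0,0.16],[0,0,0]],[[0.024,0,0.18],[0,0,0]],[[0.024,0,0.193],[0,0,0]]]'
python3 - <<'E'
from h import *
o=ctrl.get_obs();print(o['q'])
O,L=lane(0); P=lambda x,y,z:O+L@[x,y,z];V=TR(-L[:,2],-L[:,1])
print(L.T@(o['tcp_pos']-O))
plan([(P(-78.5,0,7),V)])
p,d,c=save('wrist','w11')
t=o['tcp_pos'];M=R.from_rotvec(o['ee_rot']).as_matrix()
pts=np.array([M.T@(world(c,u,v,d[v,u],True)-t) for v in range(0,240) for u in range(180,330) if d[v,u]>0])
m=(pts[:,2]<10)&(pts[:,2]>-18)&(pts[:,0]>62)&(pts[:,0]<110)&(abs(pts[:,1])<25)
q=pts[m];print(len(q),q.min(0),q.max(0)); h=pts[(pts[:,2]<5)&(abs(pts[:,1])<12)&(pts[:,0]>25)&(pts[:,0]<60)];print('handle',np.median(h[h[:,0]<35],0),np.median(h[h[:,0]>50],0))
kn=pts[(abs(pts[:,2]-27)<5)&(pts[:,0]>55)];print('knob',len(kn),np.median(kn,0) if len(kn) else '',L.T@(M@np.median(kn,0)+t-O))
E
```

```text
time: 65.6
tcp_pos: [618.7, -3.0, 164.1]
ee_rot: [2.947, -0.028, 1.072]
force: [0.4, -0.8, -1.6]
grip_width: 19.8
finger_force: 40.0
[ 0.071  0.759 -0.296  2.317  2.717  0.672  1.916]
[-80.332   0.171  68.812]
[0.005, 0.0, 0.155] [-0.0, 0.001, -0.002] 
1778 [ 62.001 -19.902  -7.339] [97.311 17.692  1.692]
handle [30.096 -0.267 -9.878] [55.071 -0.72  -9.253]
knob 480 [75.796  1.446 30.945] [-4.552 -1.383 37.835]
```

```bash
python3 -m inch '[[[0.003,0.003,0.01],[0,0,0]],[[0.003,0.003,0.025],[0,0,0]],[[0.003,0.003,0.045],[0,0,0]],[[0.003,0.003,0.065],[0,0,0]],[[0.003,0.003,0.085],[0,0,0]],[[0.003,0.003,0.105],[0,0,0]],[[0.003,0.003,0.125],[0,0,0]],[[0.003,0.003,0.14],[0,0,0]],[[0.003,0.003,0.15],[0,0,0]],[[0.003,0.003,0.154],[0,0,0]]]'
python3 - <<'E'
from h import *
o=ctrl.get_obs();O,L=lane(0)
print(L.T@(o['tcp_pos']-O),L.T@o['force'])
E
```

```text
time: 66.65
tcp_pos: [658.9, -5.0, 117.9]
ee_rot: [2.947, -0.028, 1.072]
force: [-0.7, 1.1, -0.2]
grip_width: 19.9
finger_force: 40.0
[-79.236  -1.058   7.57 ] [-0.665  1.049  0.28 ]
```

```bash
python3 -m inch '[[[0,0,0.001],[0,0,0]],[[0,0,0.003],[0,0,0]],[[0,0,0.004],[0,0,0]],[[-0.004,0,0.004],[0,0,0]],[[-0.008,0,0.004],[0,0,0]],[[-0.012,0,0.004],[0,0,0]],[[-0.016,0,0.004],[0,0,0]],[[-0.018,0,0.004],[0,0,0]],[[-0.019,0,0.004],[0,0,0]],[[-0.019,0,0.004],[0,0,0]]]'
python3 - <<'E'
from h import *
o=ctrl.get_obs();O,L=lane(0)
print(L.T@(o['tcp_pos']-O),L.T@o['force'])
E
```

```text
time: 67.65
tcp_pos: [653.9, -4.8, 112.1]
ee_rot: [2.947, -0.028, 1.072]
force: [1.0, 0.1, -1.6]
grip_width: 19.3
finger_force: 40.0
[-86.77   -1.005   6.373] [-0.235  0.131 -1.906]
```

```bash
python3 -m inch '[[[0,0,0],[0,0,0]],[[0,0,0],[0,0,0]],[[0,0,0],[0,0,0]],[[0,0,0],[0,0,0]],[[0,0,-0.01],[0,0,0]],[[0,0,-0.03],[0,0,0]],[[0,0,-0.07],[0,0,0]],[[0,0,-0.12],[0,0,0]],[[0,0,-0.18],[0,0,0]],[[0,0,-0.25],[0,0,0]]]' 0.3
python3 - <<'E'
from h import *
o=ctrl.get_obs();print(o['q'])
O,L=lane(0);t=o['tcp_pos'];M=R.from_rotvec(o['ee_rot']).as_matrix()
p,d,c=save('wrist','w12')
h=lambda a:[np.cos(np.radians(a)),np.sin(np.radians(a)),0]
pts=np.array([L.T@(world(c,u,v,d[v,u],True)-O) for v in range(0,260) for u in range(100,420) if d[v,u]>0])
m=(abs(pts[:,1])<14)&(pts[:,0]>-120)&(pts[:,0]<-25)&(pts[:,2]>8);q=pts[m];print('handle',len(q),np.median(q,0),q.min(0),q.max(0))
m=(abs(pts[:,1])<25)&(pts[:,0]>-40)&(pts[:,0]<25)&(pts[:,2]>4)&(pts[:,2]<14);q=pts[m];print('ring',len(q),q.min(0),q.max(0))
plan([([500,-20,320],TR([.35,0,-1],h(250))),([428,-75,230],down(215))])
E
```

```text
time: 68.65
tcp_pos: [588.3, -3.7, 189.9]
ee_rot: [2.947, -0.027, 1.072]
force: [0.4, -0.9, 0.0]
grip_width: 31.0
finger_force: 0.0
[ 0.072  0.688 -0.307  2.389  2.705  0.673  1.903]
handle 2513 [-69.904  -0.688  15.191] [-119.962  -11.233    8.104] [-25.493  12.337  18.054]
ring 681 [-39.87  -17.854   4.001] [ 6.471 18.897 13.939]
[0.042, 0.045, -0.382] [-0.066, -0.457, 0.398] 
[-0.186, 0.209, 0.153] [-0.262, -0.348, 0.793]
```

```bash
python3 -m inch '[[[0.004,0.004,-0.04],[-0.007,-0.045,0.04]],[[0.008,0.009,-0.08],[-0.013,-0.09,0.08]],[[0.013,0.013,-0.115],[-0.02,-0.14,0.12]],[[0.017,0.018,-0.15],[-0.026,-0.18,0.16]],[[0.021,0.022,-0.19],[-0.033,-0.23,0.2]],[[0.025,0.027,-0.23],[-0.04,-0.275,0.24]],[[0.03,0.03,-0.27],[-0.046,-0.32,0.28]],[[0.034,0.036,-0.31],[-0.053,-0.37,0.32]],[[0.038,0.04,-0.35],[-0.06,-0.41,0.36]],[[0.042,0.045,-0.382],[-0.066,-0.457,0.398]]]' 0
python3 -m inch '[[[-0.02,0.02,0.015],[-0.03,-0.035,0.08]],[[-0.04,0.04,0.03],[-0.05,-0.07,0.16]],[[-0.055,0.06,0.045],[-0.08,-0.1,0.24]],[[-0.075,0.083,0.06],[-0.1,-0.14,0.32]],[[-0.09,0.1,0.076],[-0.13,-0.17,0.4]],[[-0.11,0.125,0.09],[-0.16,-0.21,0.48]],[[-0.13,0.146,0.107],[-0.18,-0.24,0.555]],[[-0.15,0.167,0.122],[-0.21,-0.28,0.635]],[[-0.17,0.19,0.14],[-0.24,-0.31,0.71]],[[-0.186,0.209,0.153],[-0.262,-0.348,0.793]]]'
python3 - <<'E'
from h import *
o=ctrl.get_obs();print(o['q'],o['tcp_pos'],o['ee_rot'])
p,d,c=save('wrist','w13')
# orange handle segmentation -> PCA in world at z=18
hsv=cv2.cvtColor(p,cv2.COLOR_RGB2HSV)
m=((hsv[...,0]<16)&(hsv[...,1]>130)&(hsv[...,2]>50)).astype(np.uint8); m[250:]=0
n,l,s,ce=cv2.connectedComponentsWithStats(cv2.morphologyEx(m,cv2.MORPH_CLOSE,np.ones((5,5))))
for i in range(1,n):
    if s[i,4]<250: continue
    vv,uu=np.nonzero(l==i); W=np.array([atz(c,u,v,16) for u,v in zip(uu,vv)])[:,:2]
    mu=W.mean(0);U,S,Vt=np.linalg.svd(W-mu,full_matrices=False); e=(W-mu)@Vt[0];g=(W-mu)@Vt[1]
    print(s[i],'ctr',mu+Vt[0]*(e.max()+e.min())/2+Vt[1]*(g.max()+g.min())/2,'L',np.ptp(e),'w',np.ptp(g),'ang',np.degrees(np.arctan2(Vt[0][1],Vt[0][0])))
E
```

```text
time: 69.7
tcp_pos: [479.7, -16.9, 255.8]
ee_rot: [-2.97, 0.506, -0.626]
force: [-0.3, -0.2, 0.4]
grip_width: 43.9
finger_force: 0.0
time: 70.7
tcp_pos: [416.2, -72.2, 159.3]
ee_rot: [-2.751, 1.443, -0.108]
force: [0.2, -0.4, 0.6]
grip_width: 43.9
finger_force: 0.0
[ 0.579  0.684 -0.825  2.284  1.116  0.555  2.619] [416.18  -72.208 159.298] [-2.751  1.443 -0.108]
[   0    0  211  250 6577] ctr [704.472 -27.242] L 398.26093294645807 w 341.9589477050236 ang 74.77362975386606
[ 317    0   25   85 1569] ctr [ 448.75  -227.406] L 88.38449761188988 w 20.28376199500876 ang 127.4546373500661
[   0   35   96   52 1734] ctr [737.812 -34.847] L 208.53903212216994 w 41.97526498139931 ang -170.24472951325845
[ 247   58   22   87 1632] ctr [ 470.546 -136.299] L 85.05592882145626 w 19.195951607609217 ang 126.04085883506458
[  0  79  82  40 506] ctr [716.489   0.649] L 171.31489073969595 w 9.637651390880842 ang -167.62540572405254
[  0 105  55  38 946] ctr [717.705  44.32 ] L 118.77555396243014 w 40.70023606054495 ang -160.15320449362025
```

Run:
```python
from h import *
G=np.array([475.8,-143.6,0])
plan([(G+[0,0,100],down(216)),(G+[0,0,4.5],down(216))])
```

```text
[0.223, -0.017, 0.157] [-0.073, -0.058, -0.036] 
[0.0, 0.0, 0.239] [0.0, 0.0, 0.0]
```

```bash
python3 -m inch '[[[0.02,0,0.01],[-0.007,-0.005,0]],[[0.04,0,0.03],[-0.015,-0.01,-0.005]],[[0.06,-0.005,0.045],[-0.02,-0.015,-0.01]],[[0.08,-0.005,0.06],[-0.03,-0.02,-0.015]],[[0.11,-0.01,0.08],[-0.035,-0.03,-0.02]],[[0.14,-0.01,0.1],[-0.045,-0.035,-0.02]],[[0.17,-0.015,0.12],[-0.055,-0.04,-0.025]],[[0.2,-0.015,0.14],[-0.065,-0.05,-0.03]],[[0.223,-0.017,0.157],[-0.073,-0.058,-0.036]],[[0.223,-0.017,0.157],[-0.073,-0.058,-0.036]]]' 0
python3 - <<'E'
from h import *
o=ctrl.get_obs();print(o['q'],o['tcp_pos'])
G=np.array([475.8,-143.6,0])
plan([(G+[0,0,100],down(216)),(G+[0,0,4.5],down(216))])
E
```

```text
time: 71.75
tcp_pos: [474.2, -134.1, 98.0]
ee_rot: [-2.799, 1.422, -0.014]
force: [0.5, 0.5, 0.9]
grip_width: 44.4
finger_force: 0.0
[ 0.89   1.238 -1.47   2.054  1.326  1.33   2.654] [ 474.215 -134.086   98.008]
[0.022, 0.011, -0.005] [-0.008, -0.009, 0.003] 
[0.0, 0.0, 0.239] [0.0, 0.0, 0.0]
```

```bash
python3 -m inch '[[[0,0,-0.03],[0,0,0.1]],[[0,0,-0.06],[0,0,0.2]],[[0,0,-0.1],[0,0,0.3]],[[0,0,-0.14],[0,0,0.4]],[[0,0,-0.18],[0,0,0.5]],[[0,0,-0.22],[0,0,0.6]],[[0,0,-0.26],[0,0,0.7]],[[0,0,-0.28],[0,0,0.8]],[[0,0,-0.3],[0,0,0.9]],[[0,0,-0.3],[0,0,1]]]'
python3 -m inch '[[[0,0,0],[0,0,0.1]],[[0,0,0],[0,0,0.2]],[[0,0,0],[0,0,0.3]],[[0,0,0],[0,0,0.4]],[[0,0,0],[0,0,0.5]],[[0,0,0],[0,0,0.6]],[[0,0,0],[0,0,0.7]],[[0,0,0],[0,0,0.8]],[[0,0,0],[0,0,0.9]],[[0,0,0],[0,0,1]]]'
python3 -m inch '[[[0,0,0],[0,0,0.1]],[[0,0,0],[0,0,0.2]],[[0,0,0],[0,0,0.3]],[[0,0,0],[0,0,0.4]],[[0,0,0],[0,0,0.5]],[[0,0,0],[0,0,0.6]],[[0,0,0],[0,0,0.7]],[[0,0,0],[0,0,0.8]],[[0,0,0],[0,0,0.9]],[[0,0,0],[0,0,1]]]'
python3 - <<'E'
from h import *
o=ctrl.get_obs();print(o['q'],o['tcp_pos'])
G=np.array([475.8,-143.6,0])
plan([(G+[0,0,100],down(36)),(G+[0,0,4.5],down(36))])
E
```

```text
time: 72.75
tcp_pos: [474.4, -132.6, 223.1]
ee_rot: [-2.037, 2.379, -0.026]
force: [-0.2, 0.3, -0.0]
grip_width: 43.9
finger_force: 0.0
time: 73.75
tcp_pos: [473.8, -132.8, 222.0]
ee_rot: [-0.971, 2.974, -0.017]
force: [-0.2, 0.1, -0.9]
grip_width: 43.9
finger_force: 0.0
time: 74.75
tcp_pos: [473.9, -132.7, 222.1]
ee_rot: [0.241, 3.116, -0.008]
force: [-0.0, 0.4, 0.5]
grip_width: 44.0
finger_force: 0.0
[ 0.822  0.753 -1.113  1.968  0.853  0.967  0.697] [ 473.865 -132.683  222.077]
[-0.004, -0.025, 0.305] [0.004, 0.022, 1.003] TOO BIG
[0.0, 0.0, 0.239] [0.0, 0.0, 0.0]
```

```bash
python3 -m inch '[[[0,0,0.03],[0,0,0.1]],[[0,-0.005,0.06],[0,0.005,0.2]],[[0,-0.01,0.09],[0,0.01,0.3]],[[0,-0.01,0.12],[0,0.01,0.4]],[[0,-0.015,0.15],[0,0.01,0.5]],[[0,-0.015,0.18],[0,0.015,0.6]],[[0,-0.02,0.21],[0,0.02,0.7]],[[0,-0.02,0.24],[0,0.02,0.8]],[[-0.004,-0.025,0.28],[0.004,0.022,0.9]],[[-0.004,-0.025,0.305],[0.004,0.022,1]]]'
python3 - <<'E'
from h import *
o=ctrl.get_obs();print(o['q'],o['tcp_pos'])
G=np.array([475.8,-143.6,0])
plan([(G+[0,0,4.5],down(36))])
p,d,c=save('wrist','w14')
hsv=cv2.cvtColor(p,cv2.COLOR_RGB2HSV)
m=((hsv[...,0]<16)&(hsv[...,1]>130)&(hsv[...,2]>50)).astype(np.uint8); m[225:]=0
n,l,s,ce=cv2.connectedComponentsWithStats(cv2.morphologyEx(m,cv2.MORPH_CLOSE,np.ones((5,5))))
M=R.from_rotvec(o['ee_rot']).as_matrix()
for i in range(1,n):
    if s[i,4]<250: continue
    vv,uu=np.nonzero(l==i); W=np.array([M.T@(atz(c,u,v,17)-o['tcp_pos']) for u,v in zip(uu,vv)])[:,:2]
    if abs(W[:,1].mean())<40: print(s[i],W.mean(0),W.min(0),W.max(0))
E
```

```text
time: 75.75
tcp_pos: [475.7, -143.6, 99.7]
ee_rot: [-1.423, -2.8, -0.002]
force: [0.4, 0.4, -0.5]
grip_width: 44.0
finger_force: 0.0
[ 0.642  0.863 -0.746  2.045  1.009  0.654 -0.168] [ 475.724 -143.638   99.65 ]
[-0.0, 0.0, 0.238] [0.001, -0.002, 0.002] 
[ 244  131   25   94 2073] [16.102  0.393] [-23.606  -8.903] [53.243  9.808]
```

```bash
python3 -m inch '[[[0,0,0.02],[0,0,0]],[[0,0,0.05],[0,0,0]],[[0,0,0.08],[0,0,0]],[[0,0,0.11],[0,0,0]],[[0,0,0.14],[0,0,0]],[[0,0,0.17],[0,0,0]],[[0,0,0.2],[0,0,0]],[[0,0,0.22],[0,0,0]],[[0,0,0.232],[0,0,0]],[[0,0,0.237],[0,0,0]]]'
python3 -m inch '[[[0,0,0],[0,0,0]],[[0,0,0],[0,0,0]],[[0,0,0],[0,0,0]],[[0,0,0],[0,0,0]],[[0,0,0],[0,0,0]],[[0,0,0],[0,0,0]],[[0,0,0],[0,0,0]],[[0,0,0],[0,0,0]],[[0,0,0],[0,0,0]],[[0,0,0],[0,0,0]]]' 1 40
python3 - <<'E'
from h import *
o=ctrl.get_obs();print(o['q'])
M=R.from_rotvec(o['ee_rot']).as_matrix();t=o['tcp_pos']
p,d,c=save('wrist','w15')
C=np.array([M.T@(world(c,u,v,d[v,u],True)-t) for v in range(0,240) for u in range(180,330) if d[v,u]>0])
# wire ring: bright grey pixels
g=p.astype(int);m=(np.ptp(g,axis=2)<25)&(g.mean(2)>90);m[200:]=0
q=np.array([M.T@(atz(c,u,v,9)-t) for v,u in zip(*np.nonzero(m))]);q=q[(abs(q[:,1])<26)&(q[:,0]>48)&(q[:,0]<110)]
print('ring',len(q),q.min(0),q.max(0),np.percentile(q,[2,98],axis=0))
O,L=lane(-120);V=TR(-L[:,2],L[:,1]); P=lambda x,y,z:O+L@[x,y,z]
h=lambda a:[np.cos(np.radians(a)),np.sin(np.radians(a)),0]
plan([([480,-140,220],down(78)),([510,-125,320],TR([.35,0,-1],h(90))),(P(-90,0,150),V)])
E
```

```text
time: 76.8
tcp_pos: [474.0, -145.3, 3.1]
ee_rot: [-1.422, -2.796, 0.001]
force: [0.4, 0.4, 0.2]
grip_width: 44.1
finger_force: 0.0
time: 77.8
tcp_pos: [474.1, -145.6, 3.3]
ee_rot: [-1.423, -2.795, 0.001]
force: [0.3, -0.1, 5.9]
grip_width: 19.2
finger_force: 40.0
[ 0.553  1.016 -0.582  2.065  1.296  0.507 -0.413]
ring 634 [ 54.408 -17.075  -5.538] [89.213 18.716 -5.355] [[ 55.368 -16.545  -5.535]
 [ 88.739  16.865  -5.358]]
[0.005, 0.019, -0.542] [-0.002, -0.007, -0.933] 
[-0.066, 0.052, -0.25] [-0.045, -0.427, -0.264] 
[-0.029, 0.007, 0.275] [0.011, -0.46, 0.019]
```

```bash
python3 -m inch '[[[0,0,-0.02],[0,0,0]],[[0,0,-0.06],[0,0,-0.05]],[[0,0,-0.11],[0,0,-0.13]],[[0,0,-0.17],[0,0,-0.23]],[[0,0.005,-0.23],[0,0,-0.34]],[[0,0.01,-0.3],[0,0,-0.46]],[[0,0.01,-0.36],[0,0,-0.58]],[[0,0.015,-0.42],[0,0,-0.7]],[[0.005,0.019,-0.48],[0,0,-0.82]],[[0.005,0.019,-0.542],[-0.002,-0.007,-0.933]]]'
python3 -m inch '[[[-0.007,0.005,-0.025],[-0.005,-0.04,-0.03]],[[-0.013,0.01,-0.05],[-0.01,-0.085,-0.05]],[[-0.02,0.016,-0.075],[-0.013,-0.13,-0.08]],[[-0.026,0.02,-0.1],[-0.018,-0.17,-0.1]],[[-0.033,0.026,-0.125],[-0.02,-0.21,-0.13]],[[-0.04,0.03,-0.15],[-0.027,-0.256,-0.16]],[[-0.046,0.036,-0.175],[-0.03,-0.3,-0.185]],[[-0.053,0.04,-0.2],[-0.036,-0.34,-0.21]],[[-0.06,0.047,-0.225],[-0.04,-0.384,-0.24]],[[-0.066,0.052,-0.25],[-0.045,-0.427,-0.264]]]'
python3 -m inch '[[[-0.003,0,0.03],[0,-0.05,0]],[[-0.006,0,0.055],[0,-0.09,0]],[[-0.01,0,0.08],[0,-0.14,0.005]],[[-0.012,0.003,0.11],[0.005,-0.18,0.007]],[[-0.015,0.003,0.14],[0.005,-0.23,0.01]],[[-0.018,0.004,0.165],[0.006,-0.28,0.01]],[[-0.02,0.005,0.19],[0.008,-0.32,0.013]],[[-0.023,0.006,0.22],[0.009,-0.37,0.015]],[[-0.026,0.006,0.25],[0.01,-0.42,0.017]],[[-0.029,0.007,0.275],[0.011,-0.46,0.019]]]'
python3 - <<'E'
from h import *
o=ctrl.get_obs();print(o['q'])
O,L=lane(-120);V=TR(-L[:,2],L[:,1]);P=lambda x,y,z:O+L@[x,y,z]
print(L.T@(o['tcp_pos']-O));plan([(P(-90,0,150),V)])
E
```

```text
time: 78.85
tcp_pos: [478.8, -139.9, 220.5]
ee_rot: [-0.321, -3.123, 0.0]
force: [0.4, -0.3, -1.2]
grip_width: 19.3
finger_force: 40.0
time: 79.85
tcp_pos: [510.3, -124.9, 320.5]
ee_rot: [-0.003, 2.803, 0.0]
force: [-0.2, -0.3, -1.1]
grip_width: 19.9
finger_force: 40.0
time: 80.85
tcp_pos: [557.3, -122.2, 219.4]
ee_rot: [0.021, 2.442, -0.006]
force: [0.0, -0.5, -1.8]
grip_width: 19.3
finger_force: 40.0
[ 0.867  0.828 -1.143  2.376  2.214  0.798 -0.368]
[-90.259  -0.022 149.382]
[-0.001, 0.0, -0.002] [0.002, 0.001, -0.001]
```

Now rotate by 180° about the tool axis.

```bash
python3 -m inch '[[[0,0,0],[0,0,-0.1]],[[0,0,0],[0,0,-0.2]],[[0,0,0],[0,0,-0.3]],[[0,0,0],[0,0,-0.4]],[[0,0,0],[0,0,-0.5]],[[0,0,0],[0,0,-0.6]],[[0,0,0],[0,0,-0.7]],[[0,0,0],[0,0,-0.8]],[[0,0,0],[0,0,-0.9]],[[0,0,0],[0,0,-1]]]'
python3 -m inch '[[[0,0,0],[0,0,-0.1]],[[0,0,0],[0,0,-0.2]],[[0,0,0],[0,0,-0.3]],[[0,0,0],[0,0,-0.4]],[[0,0,0],[0,0,-0.5]],[[0,0,0],[0,0,-0.6]],[[0,0,0],[0,0,-0.7]],[[0,0,0],[0,0,-0.8]],[[0,0,0],[0,0,-0.9]],[[0,0,0],[0,0,-1]]]'
python3 -m inch '[[[0,0,0],[0,0,-0.1]],[[0,0,0],[0,0,-0.2]],[[0,0,0],[0,0,-0.3]],[[0,0,0],[0,0,-0.4]],[[0,0,0],[0,0,-0.5]],[[0,0,0],[0,0,-0.6]],[[0,0,0],[0,0,-0.7]],[[0,0,0],[0,0,-0.8]],[[0,0,0],[0,0,-0.9]],[[0,0,0],[0,0,-1]]]'
python3 - <<'E'
from h import *
o=ctrl.get_obs();print(o['q'])
O,L=lane(-120);V=TR(-L[:,2],-L[:,1]);P=lambda x,y,z:O+L@[x,y,z]
print(L.T@(o['tcp_pos']-O));plan([(P(-90,0,150),V)])
E
```

```text
time: 81.85
tcp_pos: [557.3, -122.0, 219.9]
ee_rot: [-0.932, 2.295, -0.352]
force: [-0.3, 0.4, -1.7]
grip_width: 19.6
finger_force: 40.0
time: 82.85
tcp_pos: [557.2, -121.9, 219.9]
ee_rot: [-1.807, 1.831, -0.667]
force: [0.8, 0.3, -1.0]
grip_width: 19.7
finger_force: 40.0
time: 83.85
tcp_pos: [557.2, -121.9, 219.8]
ee_rot: [-2.519, 1.063, -0.921]
force: [-0.6, -0.2, -1.2]
grip_width: 19.7
finger_force: 40.0
[ 0.498  0.623 -0.46   2.391  2.872  0.538  1.265]
[-90.108   0.294 149.721]
[0.001, 0.0, -0.001] [-0.001, 0.002, -0.995]
```

```bash
python3 -m inch '[[[0,0,0],[0,0,-0.1]],[[0,0,0],[0,0,-0.2]],[[0,0,0],[0,0,-0.3]],[[0,0,0],[0,0,-0.4]],[[0,0,0],[0,0,-0.5]],[[0,0,0],[0,0,-0.6]],[[0,0,0],[0,0,-0.7]],[[0,0,0],[0,0,-0.8]],[[0,0,0],[0,0,-0.9]],[[0,0,0],[0,0,-0.995]]]'
python3 -m inch '[[[0.005,0,0.02],[0,0,0]],[[0.01,0,0.04],[0,0,0]],[[0.015,0,0.06],[0,0,0]],[[0.02,0,0.08],[0,0,0]],[[0.025,0,0.1],[0,0,0]],[[0.03,0,0.12],[0,0,0]],[[0.035,0,0.14],[0,0,0]],[[0.04,0,0.16],[0,0,0]],[[0.044,0,0.18],[0,0,0]],[[0.047,0,0.198],[0,0,0]]]'
cat > ring.py <<'E'
from h import *
def chk(y,rx,tip,f):
    o=ctrl.get_obs();print(o['q'])
    O,L=lane(y);V=TR(-L[:,2],-L[:,1]);P=lambda x,y,z:O+L@[x,y,z]
    print(L.T@(o['tcp_pos']-O));plan([(P(-rx,0,tip+1.5),V)])
    p,d,c=save('wrist',f)
    t=o['tcp_pos'];M=R.from_rotvec(o['ee_rot']).as_matrix()
    pts=np.array([M.T@(world(c,u,v,d[v,u],True)-t) for v in range(0,250) for u in range(170,340) if d[v,u]>0])
    q=pts[(pts[:,2]<3)&(pts[:,2]>-12)&(pts[:,0]>rx-16)&(pts[:,0]<110)&(abs(pts[:,1])<25)];print('ring',len(q),np.percentile(q,[1,99],axis=0))
    h=pts[(pts[:,2]<5)&(abs(pts[:,1])<12)&(pts[:,0]>25)&(pts[:,0]<rx-20)];print('handle',np.median(h[h[:,0]<33],0),np.median(h[h[:,0]>42],0))
    for a,b in((22,36),(50,72)):
        kn=pts[(pts[:,2]>a)&(pts[:,2]<b)&(abs(pts[:,0]-rx)<25)&(abs(pts[:,1])<25)];print('knob' if a<40 else 'slat',len(kn),np.percentile(kn,[1,50,99],axis=0) if len(kn) else '')
E
python3 -c "
from ring import *
chk(-120,71.3,3.3,'w16')"
```

```text
time: 84.85
tcp_pos: [557.1, -121.9, 219.6]
ee_rot: [2.949, -0.025, 1.07]
force: [-0.2, 0.4, -1.8]
grip_width: 19.6
finger_force: 40.0
time: 85.85
tcp_pos: [623.1, -123.5, 170.6]
ee_rot: [2.948, -0.031, 1.072]
force: [-0.2, 0.4, -0.6]
grip_width: 19.5
finger_force: 40.0
[ 0.304  0.744 -0.205  2.254  3.103  0.536  1.792]
[-71.178  -0.152  69.593]
[-0.0, -0.0, 0.162] [-0.0, 0.001, -0.005] 
ring 1860 [[ 55.683 -17.975  -8.34 ]
 [ 90.175  18.095  -2.85 ]]
handle [ 29.043   0.212 -12.516] [ 46.774   0.196 -12.053]
knob 641 [[63.14  -7.402 30.927]
 [71.097  0.303 32.758]
 [79.411  8.627 35.895]]
slat 1177 [[ 47.138 -23.759  70.175]
 [ 72.067  -3.231  71.585]
 [ 96.05   23.835  71.989]]
```

```bash
python3 -m inch '[[[0,0.001,0.01],[0,0,0]],[[0,0.001,0.025],[0,0,0]],[[0,0.001,0.045],[0,0,0]],[[0,0.001,0.065],[0,0,0]],[[0,0.001,0.085],[0,0,0]],[[0,0.001,0.105],[0,0,0]],[[0,0.001,0.125],[0,0,0]],[[0,0.001,0.145],[0,0,0]],[[0,0.001,0.157],[0,0,0]],[[0,0.001,0.162],[0,0,0]]]'
python3 -m inch '[[[0,0,0.001],[0,0,0]],[[0,0,0.003],[0,0,0]],[[0,0,0.004],[0,0,0]],[[-0.004,0,0.004],[0,0,0]],[[-0.008,0,0.004],[0,0,0]],[[-0.012,0,0.004],[0,0,0]],[[-0.016,0,0.004],[0,0,0]],[[-0.019,0,0.004],[0,0,0]],[[-0.021,0,0.004],[0,0,0]],[[-0.021,0,0.004],[0,0,0]]]'
python3 - <<'E'
from h import *
o=ctrl.get_obs();O,L=lane(-120)
print(L.T@(o['tcp_pos']-O),L.T@o['force'])
E
```

```text
time: 86.9
tcp_pos: [664.4, -124.6, 120.8]
ee_rot: [2.948, -0.031, 1.071]
force: [-0.5, -0.5, -0.5]
grip_width: 19.5
finger_force: 40.0
time: 87.9
tcp_pos: [658.6, -124.5, 114.6]
ee_rot: [2.948, -0.031, 1.071]
force: [-0.1, 0.2, -1.2]
grip_width: 20.2
finger_force: 40.0
[-79.998  -0.563   3.898] [-0.852  0.155 -0.79 ]
```

```bash
python3 -m inch '[[[0,0,0],[0,0,0]],[[0,0,0],[0,0,0]],[[0,0,0],[0,0,0]],[[0,0,-0.01],[0,0,0]],[[0,0,-0.03],[0,0,0]],[[0,0,-0.07],[0,0,0]],[[0,0,-0.13],[0,0,0]],[[0,0,-0.21],[0,0,0]],[[0,0,-0.29],[0,0,0]],[[0,0,-0.365],[0,0,0]]]' 0.3
python3 - <<'E'
from h import *
o=ctrl.get_obs()
O,L=lane(-120)
p,d,c=save('wrist','w17')
pts=np.array([L.T@(world(c,u,v,d[v,u],True)-O) for v in range(0,260) for u in range(100,420) if d[v,u]>0])
m=(abs(pts[:,1])<14)&(pts[:,0]>-120)&(pts[:,0]<-25)&(pts[:,2]>8);q=pts[m];print('handle',len(q),np.median(q,0),q.min(0),q.max(0))
for a,b in((-50,-35),(-110,-90)):
    k=q[(q[:,0]>a)&(q[:,0]<b)]; print(len(k),np.median(k,0) if len(k) else '')
m=(abs(pts[:,1])<25)&(pts[:,0]>-40)&(pts[:,0]<25)&(pts[:,2]>4)&(pts[:,2]<14);q=pts[m];print('ring',len(q),q.min(0),q.max(0))
E
python3 -m inch '[[[0,0,0],[0,0,0.1]],[[0,0,0],[0,0,0.2]],[[0,0,0],[0,0,0.3]],[[0,0,0],[0,0,0.4]],[[0,0,0],[0,0,0.5]],[[0,0,0],[0,0,0.6]],[[0,0,0],[0,0,0.7]],[[0,0,0],[0,0,0.8]],[[0,0,0],[0,0,0.9]],[[0,0,0],[0,0,1]]]'
python3 -m inch '[[[0,0,0],[0,0,0.1]],[[0,0,0],[0,0,0.2]],[[0,0,0],[0,0,0.3]],[[0,0,0],[0,0,0.4]],[[0,0,0],[0,0,0.5]],[[0,0,0],[0,0,0.6]],[[0,0,0],[0,0,0.7]],[[0,0,0],[0,0,0.8]],[[0,0,0],[0,0,0.9]],[[0,0,0],[0,0,1]]]'
python3 -m inch '[[[0,0,0],[0,0,0.1]],[[0,0,0],[0,0,0.2]],[[0,0,0],[0,0,0.3]],[[0,0,0],[0,0,0.4]],[[0,0,0],[0,0,0.5]],[[0,0,0],[0,0,0.6]],[[0,0,0],[0,0,0.7]],[[0,0,0],[0,0,0.8]],[[0,0,0],[0,0,0.9]],[[0,0,0],[0,0,1]]]'
python3 - <<'E'
from h import *
o=ctrl.get_obs();print(o['q'])
h=lambda a:[np.cos(np.radians(a)),np.sin(np.radians(a)),0]
G=np.array([454.2,-234.5,0])
plan([([510,-150,310],TR([.35,0,-1],h(112))),([470,-200,250],TR([.02,0,-1],h(80))),(G+[0,0,100],down(37.5))])
E
```

```text
time: 88.9
tcp_pos: [563.0, -122.8, 228.2]
ee_rot: [2.948, -0.031, 1.071]
force: [1.1, -0.4, -0.1]
grip_width: 30.8
finger_force: 0.0
handle 1818 [-69.822  -1.089  14.843] [-119.977  -11.008    8.053] [-25.388   9.204  17.634]
319 [-42.444  -1.254  14.981]
377 [-99.721  -0.143  14.979]
ring 500 [-39.931 -19.638   5.719] [ 9.371 17.891 13.989]
time: 89.95
tcp_pos: [564.3, -123.0, 227.2]
ee_rot: [-2.512, 1.076, -0.92]
force: [-0.3, 0.1, 0.4]
grip_width: 31.0
finger_force: 0.0
time: 90.95
tcp_pos: [564.3, -123.1, 227.1]
ee_rot: [-1.797, 1.841, -0.666]
force: [-0.2, 0.4, 0.3]
grip_width: 30.9
finger_force: 0.0
time: 91.95
tcp_pos: [564.2, -123.2, 227.0]
ee_rot: [-0.92, 2.299, -0.35]
force: [0.1, -0.5, -0.3]
grip_width: 31.0
finger_force: 0.0
[ 0.761  0.715 -0.912  2.353  2.365  0.633  0.23 ]
[0.027, -0.071, -0.245] [-0.26, 0.382, 0.503] 
[0.179, -0.066, 0.109] [-0.039, 0.406, 0.68] 
[0.031, -0.093, 0.374] [0.014, 0.022, 0.944]
```

```bash
python3 -m inch '[[[0.003,-0.007,-0.025],[-0.026,0.038,0.05]],[[0.005,-0.014,-0.05],[-0.05,0.076,0.1]],[[0.008,-0.021,-0.075],[-0.08,0.115,0.15]],[[0.01,-0.028,-0.1],[-0.1,0.153,0.2]],[[0.013,-0.035,-0.122],[-0.13,0.19,0.25]],[[0.016,-0.043,-0.147],[-0.156,0.23,0.3]],[[0.019,-0.05,-0.17],[-0.18,0.267,0.35]],[[0.022,-0.057,-0.196],[-0.21,0.3,0.4]],[[0.025,-0.064,-0.22],[-0.234,0.344,0.45]],[[0.027,-0.071,-0.245],[-0.26,0.382,0.503]]]' 0
python3 -m inch '[[[0.018,-0.007,0.01],[-0.004,0.04,0.07]],[[0.036,-0.013,0.02],[-0.008,0.08,0.136]],[[0.054,-0.02,0.033],[-0.012,0.12,0.2]],[[0.07,-0.026,0.044],[-0.016,0.16,0.27]],[[0.09,-0.033,0.055],[-0.02,0.2,0.34]],[[0.107,-0.04,0.065],[-0.023,0.24,0.41]],[[0.125,-0.046,0.076],[-0.027,0.28,0.476]],[[0.143,-0.053,0.087],[-0.03,0.325,0.544]],[[0.16,-0.06,0.098],[-0.035,0.365,0.61]],[[0.179,-0.066,0.109],[-0.039,0.406,0.68]]]'
python3 -m inch '[[[0.003,-0.01,0.03],[0,0,0.09]],[[0.006,-0.02,0.07],[0.003,0.004,0.19]],[[0.009,-0.03,0.11],[0.004,0.007,0.28]],[[0.012,-0.037,0.15],[0.006,0.009,0.38]],[[0.015,-0.047,0.19],[0.007,0.01,0.47]],[[0.019,-0.056,0.23],[0.008,0.013,0.57]],[[0.022,-0.065,0.27],[0.01,0.015,0.66]],[[0.025,-0.075,0.31],[0.01,0.018,0.76]],[[0.028,-0.084,0.35],[0.013,0.02,0.85]],[[0.031,-0.093,0.374],[0.014,0.022,0.944]]]'
python3 - <<'E'
from h import *
o=ctrl.get_obs();print(o['q'],o['tcp_pos'])
G=np.array([454.2,-234.5,0])
plan([(G+[0,0,4.5],down(37.5))])
p,d,c=save('wrist','w18')
hsv=cv2.cvtColor(p,cv2.COLOR_RGB2HSV)
m=((hsv[...,0]<16)&(hsv[...,1]>130)&(hsv[...,2]>50)).astype(np.uint8); m[225:]=0
n,l,s,ce=cv2.connectedComponentsWithStats(cv2.morphologyEx(m,cv2.MORPH_CLOSE,np.ones((5,5))))
M=R.from_rotvec(o['ee_rot']).as_matrix()
for i in range(1,n):
    if s[i,4]<250: continue
    vv,uu=np.nonzero(l==i); W=np.array([M.T@(atz(c,u,v,17)-o['tcp_pos']) for u,v in zip(uu,vv)])[:,:2]
    if abs(W[:,1].mean())<80:
        a=W[W[:,0]<W[:,0].min()+15];b=W[W[:,0]>W[:,0].max()-15]
        print(s[i],W.mean(0),W.min(0),W.max(0),'low',a.mean(0),'high',b.mean(0))
E
```

```text
time: 92.95
tcp_pos: [508.7, -148.8, 309.8]
ee_rot: [-0.513, 2.767, -0.084]
force: [0.6, -1.0, -0.1]
grip_width: 44.0
finger_force: 0.0
time: 93.95
tcp_pos: [470.8, -200.4, 249.3]
ee_rot: [0.274, 3.111, 0.002]
force: [0.2, -0.2, -0.3]
grip_width: 44.3
finger_force: 0.0
time: 94.95
tcp_pos: [455.1, -234.9, 98.3]
ee_rot: [-1.391, -2.815, 0.003]
force: [0.3, 0.6, -0.4]
grip_width: 44.0
finger_force: 0.0
[ 0.573  0.787 -0.308  2.013  0.553  0.425  0.492] [ 455.061 -234.916   98.349]
[0.002, -0.001, 0.235] [-0.003, -0.001, -0.002] 
[ 241  129   25   96 2093] [17.38  -1.865] [-23.032 -11.123] [54.933  7.957] low [-16.501  -1.423] high [47.076 -2.048]
```

```bash
python3 -m inch '[[[0,-0.002,0.02],[0,0,0]],[[0,-0.005,0.05],[0,0,0]],[[0,-0.005,0.08],[0,0,0]],[[0,-0.005,0.11],[0,0,0]],[[0,-0.005,0.14],[0,0,0]],[[0,-0.005,0.17],[0,0,0]],[[0,-0.005,0.2],[0,0,0]],[[0,-0.005,0.22],[0,0,0]],[[0,-0.005,0.23],[0,0,0]],[[0,-0.005,0.234],[0,0,0]]]'
python3 -m inch '[[[0,0,0],[0,0,0]],[[0,0,0],[0,0,0]],[[0,0,0],[0,0,0]],[[0,0,0],[0,0,0]],[[0,0,0],[0,0,0]],[[0,0,0],[0,0,0]],[[0,0,0],[0,0,0]],[[0,0,0],[0,0,0]],[[0,0,0],[0,0,0]],[[0,0,0],[0,0,0]]]' 1 40
python3 - <<'E'
from h import *
o=ctrl.get_obs();print(o['q'])
M=R.from_rotvec(o['ee_rot']).as_matrix();t=o['tcp_pos']
p,d,c=save('wrist','w19')
g=p.astype(int);m=(np.ptp(g,axis=2)<25)&(g.mean(2)>90);m[200:]=0
q=np.array([M.T@(atz(c,u,v,9)-t) for v,u in zip(*np.nonzero(m))]);q=q[(abs(q[:,1])<26)&(q[:,0]>48)&(q[:,0]<110)]
print('ring',len(q),np.percentile(q,[0,2,98,100],axis=0))
O,L=lane(120);V=TR(-L[:,2],L[:,1]); P=lambda x,y,z:O+L@[x,y,z]
h=lambda a:[np.cos(np.radians(a)),np.sin(np.radians(a)),0]
plan([([470,-190,240],down(78)),([500,0,330],TR([.35,0,-1],h(90))),(P(-90,0,150),V)])
E
```

```text
time: 96.0
tcp_pos: [454.2, -235.9, 5.6]
ee_rot: [1.385, 2.819, -0.002]
force: [0.5, 0.7, 0.6]
grip_width: 44.1
finger_force: 0.0
time: 97.0
tcp_pos: [454.3, -236.3, 6.4]
ee_rot: [1.385, 2.818, -0.002]
force: [-0.4, -1.2, 6.0]
grip_width: 19.4
finger_force: 40.0
[ 0.474  0.952 -0.141  2.038  0.646  0.194  0.412]
ring 338 [[ 55.915 -16.04   -2.758]
 [ 56.407 -14.965  -2.757]
 [ 90.424  16.19   -2.695]
 [ 90.896  16.329  -2.694]]
[0.067, 0.101, -0.584] [-0.001, 0.002, -0.896] 
[0.025, 0.48, -0.225] [-0.045, -0.427, -0.264] 
[-0.054, 0.295, 0.31] [0.011, -0.46, 0.019]
```

```bash
python3 -m inch '[[[0,0,-0.02],[0,0,0]],[[0,0,-0.06],[0,0,-0.05]],[[0.01,0.01,-0.12],[0,0,-0.13]],[[0.02,0.02,-0.19],[0,0,-0.23]],[[0.025,0.03,-0.26],[0,0,-0.34]],[[0.035,0.045,-0.33],[0,0,-0.46]],[[0.045,0.06,-0.4],[0,0,-0.58]],[[0.055,0.075,-0.47],[0,0,-0.7]],[[0.06,0.09,-0.53],[0,0,-0.8]],[[0.067,0.101,-0.584],[0,0,-0.896]]]'
python3 -m inch '[[[0,0.05,-0.022],[-0.005,-0.04,-0.03]],[[0.005,0.1,-0.045],[-0.01,-0.085,-0.05]],[[0.007,0.144,-0.067],[-0.013,-0.13,-0.08]],[[0.01,0.19,-0.09],[-0.018,-0.17,-0.1]],[[0.012,0.24,-0.11],[-0.02,-0.21,-0.13]],[[0.015,0.29,-0.135],[-0.027,-0.256,-0.16]],[[0.017,0.336,-0.157],[-0.03,-0.3,-0.185]],[[0.02,0.384,-0.18],[-0.036,-0.34,-0.21]],[[0.022,0.43,-0.2],[-0.04,-0.384,-0.24]],[[0.025,0.48,-0.225],[-0.045,-0.427,-0.264]]]'
python3 -m inch '[[[-0.005,0.03,0.03],[0,-0.05,0]],[[-0.01,0.06,0.06],[0,-0.09,0]],[[-0.016,0.09,0.09],[0,-0.14,0.005]],[[-0.02,0.12,0.12],[0.005,-0.18,0.007]],[[-0.027,0.15,0.155],[0.005,-0.23,0.01]],[[-0.03,0.18,0.185],[0.006,-0.28,0.01]],[[-0.038,0.205,0.217],[0.008,-0.32,0.013]],[[-0.043,0.235,0.25],[0.009,-0.37,0.015]],[[-0.05,0.265,0.28],[0.01,-0.42,0.017]],[[-0.054,0.295,0.31],[0.011,-0.46,0.019]]]'
python3 - <<'E'
from h import *
o=ctrl.get_obs();print(o['q'])
O,L=lane(120);V=TR(-L[:,2],L[:,1]);P=lambda x,y,z:O+L@[x,y,z]
print(L.T@(o['tcp_pos']-O));plan([(P(-90,0,150),V)])
E
```

```text
time: 98.05
tcp_pos: [469.6, -189.5, 241.1]
ee_rot: [0.323, 3.124, -0.002]
force: [0.6, -1.6, -0.4]
grip_width: 19.6
finger_force: 40.0
time: 99.05
tcp_pos: [499.1, 1.8, 329.6]
ee_rot: [-0.002, 2.803, -0.001]
force: [0.2, -0.6, -0.9]
grip_width: 19.6
finger_force: 40.0
time: 100.05
tcp_pos: [560.0, 121.3, 218.2]
ee_rot: [0.018, 2.444, -0.002]
force: [0.1, -0.1, -1.2]
grip_width: 19.5
finger_force: 40.0
[-0.109  0.644 -0.556  2.379  2.186  0.784 -1.031]
[-92.191   3.493 149.408]
[-0.005, -0.009, -0.002] [0.007, -0.001, 0.001]
```

```bash
python3 -m inch '[[[0,0,0],[0,0,-0.1]],[[0,0,0],[0,0,-0.2]],[[0,0,0],[0,0,-0.3]],[[0,0,0],[0,0,-0.4]],[[0,0,0],[0,0,-0.5]],[[0,0,0],[0,0,-0.6]],[[0,0,0],[0,0,-0.7]],[[0,0,0],[0,0,-0.8]],[[0,0,0],[0,0,-0.9]],[[0,0,0],[0,0,-1]]]'
python3 -m inch '[[[0,0,0],[0,0,-0.1]],[[0,0,0],[0,0,-0.2]],[[0,0,0],[0,0,-0.3]],[[0,0,0],[0,0,-0.4]],[[0,0,0],[0,0,-0.5]],[[0,0,0],[0,0,-0.6]],[[0,0,0],[0,0,-0.7]],[[0,0,0],[0,0,-0.8]],[[0,0,0],[0,0,-0.9]],[[0,0,0],[0,0,-1]]]'
python3 -m inch '[[[0,0,0],[0,0,-0.1]],[[0,0,0],[0,0,-0.2]],[[0,0,0],[0,0,-0.3]],[[0,0,0],[0,0,-0.4]],[[0,0,0],[0,0,-0.5]],[[0,0,0],[0,0,-0.6]],[[0,0,0],[0,0,-0.7]],[[0,0,0],[0,0,-0.8]],[[0,0,0],[0,0,-0.9]],[[0,0,0],[0,0,-1]]]'
python3 - <<'E'
from h import *
o=ctrl.get_obs();print(o['q'])
O,L=lane(120);V=TR(-L[:,2],-L[:,1]);P=lambda x,y,z:O+L@[x,y,z]
print(L.T@(o['tcp_pos']-O));plan([(P(-90,0,150),V),(P(-72.8,0,70),V)])
E
```

```text
time: 101.05
tcp_pos: [560.0, 119.2, 219.1]
ee_rot: [-0.934, 2.296, -0.351]
force: [-0.4, 0.7, -0.8]
grip_width: 19.6
finger_force: 40.0
time: 102.05
tcp_pos: [559.9, 119.3, 219.1]
ee_rot: [-1.809, 1.832, -0.666]
force: [-0.4, -0.4, -0.2]
grip_width: 19.8
finger_force: 40.0
time: 103.05
tcp_pos: [559.8, 119.2, 219.0]
ee_rot: [-2.52, 1.064, -0.919]
force: [0.1, -0.6, -1.0]
grip_width: 19.5
finger_force: 40.0
[-0.538  0.611  0.126  2.399  2.697  0.543  0.776]
[-91.781   1.358 150.097]
[0.006, -0.001, 0.0] [0.0, 0.004, -0.995] 
[0.043, -0.0, 0.2] [0.0, 0.0, 0.0]
```

```bash
python3 -m inch '[[[0,0,0],[0,0,-0.1]],[[0,0,0],[0,0,-0.2]],[[0,0,0],[0,0,-0.3]],[[0,0,0],[0,0,-0.4]],[[0,0,0],[0,0,-0.5]],[[0,0,0],[0,0,-0.6]],[[0,0,0],[0,0,-0.7]],[[0,0,0],[0,0,-0.8]],[[0,0,0],[0,0,-0.9]],[[0.006,-0.001,0],[0,0.004,-0.995]]]'
python3 -m inch '[[[0.005,0,0.02],[0,0,0]],[[0.01,0,0.04],[0,0,0]],[[0.015,0,0.06],[0,0,0]],[[0.02,0,0.08],[0,0,0]],[[0.025,0,0.1],[0,0,0]],[[0.03,0,0.12],[0,0,0]],[[0.034,0,0.14],[0,0,0]],[[0.038,0,0.16],[0,0,0]],[[0.043,0,0.18],[0,0,0]],[[0.043,0,0.2],[0,0,0]]]'
python3 -c "
from ring import *
chk(120,72.8,6.4,'w20')"
```

```text
time: 104.05
tcp_pos: [561.2, 117.8, 220.1]
ee_rot: [2.946, -0.026, 1.071]
force: [-0.0, -0.2, -1.7]
grip_width: 19.4
finger_force: 40.0
time: 105.05
tcp_pos: [628.3, 115.2, 170.4]
ee_rot: [2.944, -0.032, 1.077]
force: [-0.9, 0.2, -2.1]
grip_width: 19.4
finger_force: 40.0
[-0.566  0.778  0.302  2.26   3.006  0.525  1.271]
[-70.542  -1.404  68.798]
[-0.006, -0.004, 0.152] [0.002, -0.005, -0.004] 
ring 1766 [[ 57.139 -18.35   -5.64 ]
 [ 91.443  17.816  -0.301]]
handle [29.05   0.2   -9.417] [47.478 -0.278 -9.169]
knob 667 [[60.823 -8.64  29.531]
 [69.302 -0.901 31.246]
 [77.019  7.373 34.859]]
slat 2629 [[ 48.684 -24.102  68.949]
 [ 76.338   0.368  70.592]
 [ 97.447  23.853  71.897]]
```

```bash
python3 -m inch '[[[-0.003,0,0.01],[0,0,0]],[[-0.007,-0.001,0.02],[0,0,0]],[[-0.007,-0.001,0.035],[0.002,-0.005,-0.004]],[[-0.007,-0.001,0.055],[0.002,-0.005,-0.004]],[[-0.007,-0.001,0.075],[0.002,-0.005,-0.004]],[[-0.007,-0.001,0.095],[0.002,-0.005,-0.004]],[[-0.007,-0.001,0.115],[0.002,-0.005,-0.004]],[[-0.007,-0.001,0.133],[0.002,-0.005,-0.004]],[[-0.007,-0.001,0.146],[0.002,-0.005,-0.004]],[[-0.007,-0.001,0.15],[0.002,-0.005,-0.004]]]'
python3 -m inch '[[[0,0,0.001],[0,0,0]],[[0,0,0.003],[0,0,0]],[[0,0,0.004],[0,0,0]],[[-0.004,0,0.004],[0,0,0]],[[-0.008,0,0.004],[0,0,0]],[[-0.012,0,0.004],[0,0,0]],[[-0.016,0,0.004],[0,0,0]],[[-0.018,0,0.004],[0,0,0]],[[-0.02,0,0.004],[0,0,0]],[[-0.02,0,0.004],[0,0,0]]]'
python3 - <<'E'
from h import *
o=ctrl.get_obs();O,L=lane(120)
print(L.T@(o['tcp_pos']-O),L.T@o['force'])
E
```

```text
time: 106.1
tcp_pos: [664.4, 114.8, 122.4]
ee_rot: [2.947, -0.026, 1.07]
force: [0.4, 0.9, -0.2]
grip_width: 19.5
finger_force: 40.0
time: 107.1
tcp_pos: [658.9, 114.9, 116.5]
ee_rot: [2.947, -0.026, 1.07]
force: [0.3, -0.2, -2.1]
grip_width: 19.4
finger_force: 40.0
[-81.755  -1.155   7.86 ] [-1.126 -0.176 -1.782]
```

```bash
python3 -m inch '[[[0,0,0.001],[0,0,0]],[[0,0,0.002],[0,0,0]],[[0,0,0.003],[0,0,0]],[[0,0,0.004],[0,0,0]],[[0,0,0.004],[0,0,0]],[[0,0,0.004],[0,0,0]],[[0,0,0.004],[0,0,0]],[[0,0,0.004],[0,0,0]],[[0,0,0.004],[0,0,0]],[[0,0,0.004],[0,0,0]]]'
python3 -m inch '[[[0,0,0],[0,0,0]],[[0,0,0],[0,0,0]],[[0,0,0],[0,0,0]],[[0,0,0],[0,0,0]],[[0,0,-0.02],[0,0,0]],[[0,0,-0.06],[0,0,0]],[[0,0,-0.12],[0,0,0]],[[0,0,-0.2],[0,0,0]],[[0,0,-0.28],[0,0,0]],[[0,0,-0.36],[0,0,0]]]' 0.3
python3 -m inch '[[[-0.03,0,-0.03],[0,0,0]],[[-0.06,0,-0.06],[0,0,0]],[[-0.1,0,-0.1],[0,0,0]],[[-0.14,0,-0.13],[0,0,0]],[[-0.17,0,-0.16],[0,0,0]],[[-0.2,0,-0.18],[0,0,0]],[[-0.2,0,-0.2],[0,0,0]],[[-0.2,0,-0.2],[0,0,0]],[[-0.2,0,-0.2],[0,0,0]],[[-0.2,0,-0.2],[0,0,0]]]'
python3 - <<'E'
from h import *
p,d,c=save('wrist','w21'); p2,_,_=save('scene','s2'); p3,_,_=save('top','t2')
a=cv2.resize(p3[100:300,100:380],(800,571))[:300] if 0 else p3[110:290,110:370]
b=p2[90:345,140:340]
A=cv2.resize(p[:270],(400,211)); B=cv2.resize(a,(800,554))[:,:]
out=np.zeros((600,800,3),np.uint8); out[:389,:]=cv2.resize(p3[125:290,115:455][:, :],(800,389)); out[389:,:400]=A; out[389:,400:]=cv2.resize(p2[95:315,120:340],(400,211))
cv2.imwrite('pics/final.png',out[:,:,::-1])
E
```

```text
time: 108.1
tcp_pos: [660.0, 114.9, 115.6]
ee_rot: [2.946, -0.026, 1.071]
force: [-4.6, -0.2, 5.8]
grip_width: 19.6
finger_force: 40.0
time: 109.1
tcp_pos: [565.7, 116.3, 227.2]
ee_rot: [2.947, -0.027, 1.07]
force: [1.1, 0.2, 0.4]
grip_width: 30.9
finger_force: 0.0
time: 110.1
tcp_pos: [478.1, 144.8, 221.4]
ee_rot: [-2.939, 0.024, -1.081]
force: [-0.2, 0.8, -0.6]
grip_width: 31.1
finger_force: 0.0
```

View pics/final.png

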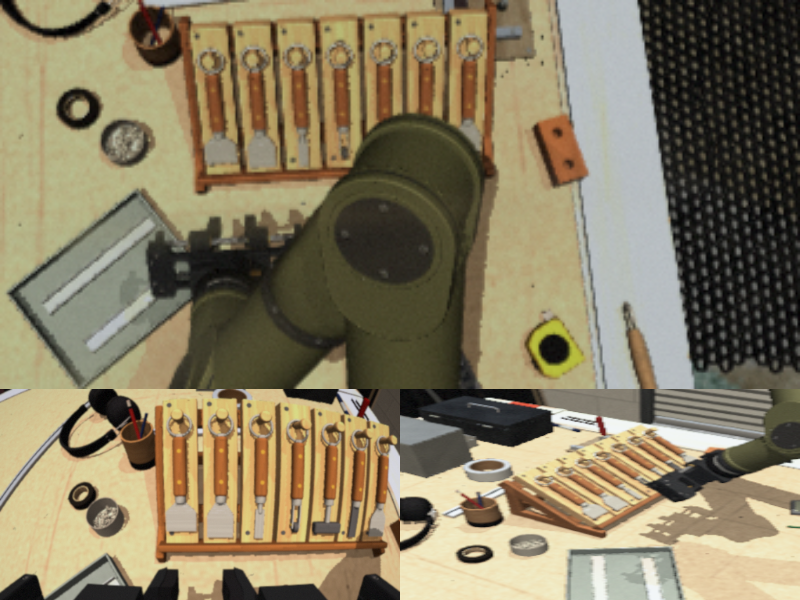

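The final view shows all seven tools hanging straight and flat on their slats, and both offcuts flat in the tray. The tape and tin are where they were, and the robot is clear.

```bash
python3 -c "
from bench import ctrl
print(ctrl.finish_job())"
```

```text
the job is handed in; nothing more can be done
None
```

The job is handed in at about 110 s: both offcuts lie flat in the tray, the loose peg is home in its bore, and the roller, file and scraper each hang on their own peg, head down the slope. I got no verdict back from the hand-in.

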